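# Size a bottle stopper in the stepped gauge

### The arm

A 6-joint arm with a two-finger parallel gripper is mounted at the origin on the work surface. World frame = base frame: x ahead of the robot, y to its left, z up, the work surface at z = 0. Lengths are in m, angles in rad, forces in N, time in s.
With the tool pointing down it reaches from about 0.35 to 0.775 m from the base axis. Payload 5.5 kg.
Tool frame: the origin (TCP) lies on the centre line of the jaws, within the pads' length; the fingertips stand 11 mm ahead of it and the grasp point (between the pads) lies 8 mm behind it (env.nose_length is the distance from the TCP to the fingertips, in m); x points along the fingers, z is the direction in which the jaws open and shut, and the axes are right-handed (so a half turn about x gives the same grasp; the last joint's range is limited). The gripper opens to 85 mm and grips with 20 to 120 N. Pads are 22 mm wide; open, the fingers measure 114 mm over their backs; the gripper's body (76 mm by 85 mm) begins 54 mm behind the grasp point. The pads swing forward as they close: fully open they stand 13 mm farther back than shut.
Start: joints at [-1.363, 0.313, 0.046, 1.304, 0, 1.431], TCP at [0.196, -0.541, 0.208] pointing down, gripper open.
Joint ranges: [-2.76, 2.76], [-0.86, 1.69], [-1.03, 1.26], [-2.2, 2.34], [-1.47, 1.5], [-3.14, 3.14]. Speed limits (rad/s): [2.57, 2.57, 3.14, 3.14, 3.14, 3.14].

### API

Orientations are given as a unit quaternion [w, x, y, z].
In Python, from workcell import env gives the robot as it stands. The module is installed in compiled form; this text tells all that it offers.
- The arm moves only by the tool step_arm, never from a script. Its argument "moves" is a list that holds one entry, the list of rows, each a list of 7 numbers: the turn, a rotation vector about the tool's x, y, z in rad, then the shift along the tool's x, y, z in m, then the opening, from 0 (shut) to 1 (fully open). In form: [[[rx, ry, rz, tx, ty, tz, grip], ...]]. A call has 1 to 12 rows; each row is the pose to reach, as a shift and turn from the pose measured when the call began, along the tool's axes at that moment; what a row does not reach only later rows make up. A row lasts 1/10 s, in which the tool goes at most 50 mm and 8.59 degrees, less where a joint would pass 70% of its speed; a pose out of reach is approached as far as the arm can. A call with a gripper value outside its range is refused whole. The fingers move at their own pace and stop on an object; "force" is the grip in N (left out, the last holds). Time passes only in rows, so rows that repeat a pose let the fingers close. It gives the time, the measured TCP pose, the force and the opening at its end, in the units of the state.
- env.get_state(): the state, without advancing time (a new reading comes with each control period).
- env.read_camera(name): name is "side" or "top"; returns (picture, depth): 384x512x3 uint8, red, green, blue; 384x512 float32, m along the optical axis (not along the pixel's ray), 0 where there is no reading.
- env.get_calibration(name): a dict with "mtx" (3x3 intrinsics, pixels), "distortion" ([k1, k2, p1, p2, k3] as OpenCV has them; the pictures are not rectified), "camera_from_world" (4x4, takes a point from world to camera coordinates). Camera axes: x right, y down, z forward; pixel columns grow to the right and rows downward; lengths in m; the calibration is good to about 2 mm. A picture is of the moment at which its call begins. get_calibration takes no time and is no camera call.
- env.hand_in(): hands the job in, once; it reports no verdict.
Trained networks look in the newest picture that a camera, given by its name, has taken for a name from the list of things; names that differ only in an ending like _2 or _b are one class to them, and where a whole thing is asked for, a point or a joint stands for the part that bears it (a point fixed in the world has none). Each returns a list of dicts, best first, with "confidence" (0 to 1); they miss things now and then, are a little off and sometimes report something else, mostly with a low value. They report only what shows in the picture. A call takes as long as a camera call. They do not tell look-alikes from the thing itself.
- env.boxes_of(camera, thing): "uv" ([column, row] in pixels, amid what is visible of it).
- env.silhouettes(camera, thing): "mask" (384x512 bool, what is visible of it) and "uv" ([column, row] in pixels, amid what is visible of it).
The state is a dict: "clock": time; "joint_pos": joint angles; "qvel": joint speeds; "tau": joint torques, N m; "tcp_pos": TCP position; "orientation": TCP orientation; "wrist_force": force on the tool from outside, world axes, zero at the start; "ft_torque": the same for the moment, N m; "finger_gap": finger opening in m.
Only numpy, scipy, OpenCV 4.12 (cv2) and the standard library are available. Lean on these libraries where they do the work, as an engineer would, in place of code of your own. Each camera call takes 0.05 s, during which the arm holds its last target.

### The job

Size the bottle stopper that stands alone in the small square block: take it by its knob and try its plug in the stepped gauge, pressing it gently on the smallest bore first and then going up one bore at a time, never forcing it, until a bore lets it in; lower it fully home there, flange on the step. Then lift it out and stand it upright in the sorting-tray compartment of the same colour as that bore. Leave the two stoppers in the rack and the ink bottles alone.

Things in the scene. Friction and masses are not known exactly. Their poses are not given: they have to be found in the camera images.
- stopper_a: White bottle stopper, magenta knob, about 60 g; one of three that look alike. Going up: round plug 26 mm long, 1 mm chamfer at the foot; flange 48 mm wide, 6 mm thick; cylindrical knob 22 mm wide, 32 mm tall (32 to 64 mm above the foot). Any of the three may be the one standing in the block, which is the one to size. Origin: centre of the plug's foot; z up through the knob
- stopper_b: Like stopper_a, same origin and axes, but another plug diameter. One of the three plugs fits the second bore of the gauge, one the third, one the largest, each with about 1.2 mm clearance on the diameter; flange and socket hide the plug, so only the gauge tells which is which
- stopper_c: Like stopper_a, same origin and axes, with the remaining plug diameter. The glazed plugs chip if pressed or bumped on the gauge with over 40 N; 5 to 10 N is ample
- block: Fixed small square wooden painting block, 64 x 64 x 34 mm, medium brown, that holds one stopper: blind socket 34 mm wide in the middle of its top. The stopper hangs in it by its flange, its foot 8 mm above the table. Origin: centre of the underside
- rack: Fixed dark wooden drying rack, 136 mm along its own x, 64 wide, 34 high, with two stoppers in sockets 34 mm on either side of its middle; these stay where they are. Origin: centre of the underside
- gauge: Fixed stepped gauge: a pale wooden stair 224 mm long along its own x, 70 mm wide, four 56 mm steps, 40, 47, 54 and 61 mm high, each with one upright blind bore 30 mm deep in its middle. The smallest bore is in the lowest step, at the +x end (far from the robot). Colour strips edge each step: green (smallest), yellow, orange, violet (largest). Origin: centre of the underside
- tray: Fixed white plastic sorting tray, 228 mm along its own x, 78 mm wide, walls 18 mm high and 4 mm thick, four open compartments 52 x 70 mm with coloured floors in the gauge's order: green at the +x end (far from the robot), then yellow, orange, violet. Origin: centre of the underside
- gauge_bore1 (a point): Centre of the mouth of the gauge's smallest bore (21 mm wide, green step, 40 mm above the table); z up, x along the gauge towards the lower steps. Rigid, sharp-edged: too large a plug stands on the mouth; one that fits goes 26 mm down, until its flange meets the step
- gauge_bore2 (a point): Centre of the mouth of the gauge's second bore (25 mm wide, yellow step, 47 mm above the table); z up, x along the gauge towards the lower steps. Rigid, sharp-edged: too large a plug stands on the mouth; one that fits goes 26 mm down, until its flange meets the step
- gauge_bore3 (a point): Centre of the mouth of the gauge's third bore (29 mm wide, orange step, 54 mm above the table); z up, x along the gauge towards the lower steps. Rigid, sharp-edged: too large a plug stands on the mouth; one that fits goes 26 mm down, until its flange meets the step
- gauge_bore4 (a point): Centre of the mouth of the gauge's largest bore (33 mm wide, violet step, 61 mm above the table); z up, x along the gauge towards the lower steps. Rigid, sharp-edged: too large a plug stands on the mouth; one that fits goes 26 mm down, until its flange meets the step
- tray_slot1 (a point): Centre of the floor (4 mm above the table) of the tray's green compartment, for stoppers of the smallest bore; z up, x along the tray
- tray_slot2 (a point): Centre of the floor (4 mm above the table) of the tray's yellow compartment, for stoppers of the second bore; z up, x along the tray
- tray_slot3 (a point): Centre of the floor (4 mm above the table) of the tray's orange compartment, for stoppers of the third bore; z up, x along the tray
- tray_slot4 (a point): Centre of the floor (4 mm above the table) of the tray's violet compartment, for stoppers of the largest bore; z up, x along the tray
- ink_green: Loose green ink dropper bottle, 30 mm wide, 80 mm tall, standing; to be left alone. Origin: centre of its foot
- ink_amber: Loose amber ink dropper bottle, 30 mm wide, 80 mm tall, standing; to be left alone. Origin: centre of its foot
- ink_pink: Loose pink ink dropper bottle, 30 mm wide, 80 mm tall, standing; to be left alone. Origin: centre of its foot
- ink_orange: Loose orange ink dropper bottle, 30 mm wide, 80 mm tall, standing; to be left alone. Origin: centre of its foot
Not all that is in view belongs to the job. What is shaped like the stopper_c but blue is not meant.

How it is judged:
On the way, in this order (a step that is already met when the one before it is completed fails the run):
1. the stopper from the block has been tried in the smallest bore: plug foot pressed on that bore's mouth (((horizontal distance between stopper_a and gauge_bore1 below 0.006 m and z of stopper_a in the frame of gauge_bore1 below 0.0025 m and angle between stopper_a's own z axis and vertical below 0.2 rad and contact force between stopper_a and gauge above 1 N) or (horizontal distance between stopper_b and gauge_bore1 below 0.006 m and z of stopper_b in the frame of gauge_bore1 below 0.0025 m and angle between stopper_b's own z axis and vertical below 0.2 rad and contact force between stopper_b and gauge above 1 N) or (horizontal distance between stopper_c and gauge_bore1 below 0.006 m and z of stopper_c in the frame of gauge_bore1 below 0.0025 m and angle between stopper_c's own z axis and vertical below 0.2 rad and contact force between stopper_c and gauge above 1 N))), for 0.05 s.
2. then it has been tried in the second bore: plug foot on its mouth, or entering it (((horizontal distance between stopper_a and gauge_bore2 below 0.006 m and z of stopper_a in the frame of gauge_bore2 below 0.0025 m and angle between stopper_a's own z axis and vertical below 0.2 rad) or (horizontal distance between stopper_b and gauge_bore2 below 0.006 m and z of stopper_b in the frame of gauge_bore2 below 0.0025 m and angle between stopper_b's own z axis and vertical below 0.2 rad and contact force between stopper_b and gauge above 1 N) or (horizontal distance between stopper_c and gauge_bore2 below 0.006 m and z of stopper_c in the frame of gauge_bore2 below 0.0025 m and angle between stopper_c's own z axis and vertical below 0.2 rad and contact force between stopper_c and gauge above 1 N))), for 0.05 s.
3. then it has gone half way into the second bore or, if that is too small, been tried in the third (((horizontal distance between stopper_a and gauge_bore2 below 0.006 m and z of stopper_a in the frame of gauge_bore2 below -0.012 m and angle between stopper_a's own z axis and vertical below 0.2 rad) or (horizontal distance between stopper_b and gauge_bore3 below 0.006 m and z of stopper_b in the frame of gauge_bore3 below 0.0025 m and angle between stopper_b's own z axis and vertical below 0.2 rad) or (horizontal distance between stopper_c and gauge_bore3 below 0.006 m and z of stopper_c in the frame of gauge_bore3 below 0.0025 m and angle between stopper_c's own z axis and vertical below 0.2 rad and contact force between stopper_c and gauge above 1 N))), for 0.05 s.
4. it is fully home in the smallest bore that takes it: flange down on the step (within 2.5 mm) (((horizontal distance between stopper_a and gauge_bore2 below 0.0025 m and z of stopper_a in the frame of gauge_bore2 below -0.0235 m and angle between stopper_a's own z axis and vertical below 0.08 rad) or (horizontal distance between stopper_b and gauge_bore3 below 0.0025 m and z of stopper_b in the frame of gauge_bore3 below -0.0235 m and angle between stopper_b's own z axis and vertical below 0.08 rad) or (horizontal distance between stopper_c and gauge_bore4 below 0.0025 m and z of stopper_c in the frame of gauge_bore4 below -0.0235 m and angle between stopper_c's own z axis and vertical below 0.08 rad))), for 0.2 s.
At the end, for the whole second after the job is handed in: The stopper that was in the block stands upright (within 0.12 rad) and at rest on the floor of the tray compartment whose colour is that of the smallest bore that takes it, its foot within 22 mm along and 28 mm across the tray of the compartment's centre; the other two stand in the rack (((x of stopper_a in the frame of tray_slot2 between -0.022 and 0.022 m and y of stopper_a in the frame of tray_slot2 between -0.028 and 0.028 m and z of stopper_a in the frame of tray_slot2 between -0.004 and 0.004 m and angle between stopper_a's own z axis and vertical below 0.12 rad and linear speed of stopper_a below 0.02 m/s and horizontal distance between each of stopper_b, stopper_c and rack below 0.055 m and height (world z) of each of stopper_b, stopper_c below 0.014 m and angle between each of stopper_b, stopper_c's own z axis and vertical below 0.15 rad) or (x of stopper_b in the frame of tray_slot3 between -0.022 and 0.022 m and y of stopper_b in the frame of tray_slot3 between -0.028 and 0.028 m and z of stopper_b in the frame of tray_slot3 between -0.004 and 0.004 m and angle between stopper_b's own z axis and vertical below 0.12 rad and linear speed of stopper_b below 0.02 m/s and horizontal distance between each of stopper_a, stopper_c and rack below 0.055 m and height (world z) of each of stopper_a, stopper_c below 0.014 m and angle between each of stopper_a, stopper_c's own z axis and vertical below 0.15 rad) or (x of stopper_c in the frame of tray_slot4 between -0.022 and 0.022 m and y of stopper_c in the frame of tray_slot4 between -0.028 and 0.028 m and z of stopper_c in the frame of tray_slot4 between -0.004 and 0.004 m and angle between stopper_c's own z axis and vertical below 0.12 rad and linear speed of stopper_c below 0.02 m/s and horizontal distance between each of stopper_a, stopper_b and rack below 0.055 m and height (world z) of each of stopper_a, stopper_b below 0.014 m and angle between each of stopper_a, stopper_b's own z axis and vertical below 0.15 rad))); the robot touches nothing.
It fails at once if the stopper is forced: more than 40 N between a stopper and the gauge (contact force between any of stopper_a, stopper_b, stopper_c and gauge above 40 N).
It fails at once if the stopper is let into a larger bore than the smallest that takes it ((horizontal distance between stopper_a and gauge_bore3 below 0.008 m and z of stopper_a in the frame of gauge_bore3 below -0.004 m) or (horizontal distance between stopper_a and gauge_bore4 below 0.008 m and z of stopper_a in the frame of gauge_bore4 below -0.004 m) or (horizontal distance between stopper_b and gauge_bore4 below 0.008 m and z of stopper_b in the frame of gauge_bore4 below -0.004 m)).
It fails at once if a stopper in the rack is shifted (more than 8 mm) ((distance of stopper_a from where it was at the start of the episode above 0.008 m and horizontal distance between stopper_a and rack below 0.075 m and height (world z) of stopper_a below 0.03 m) or (distance of stopper_b from where it was at the start of the episode above 0.008 m and horizontal distance between stopper_b and rack below 0.075 m and height (world z) of stopper_b below 0.03 m) or (distance of stopper_c from where it was at the start of the episode above 0.008 m and horizontal distance between stopper_c and rack below 0.075 m and height (world z) of stopper_c below 0.03 m)).
It fails at once if an ink bottle is shifted (more than 15 mm) or knocked over (distance of any of ink_green, ink_amber, ink_pink, ink_orange from where it was at the start of the episode above 0.015 m or angle between any of ink_green, ink_amber, ink_pink, ink_orange's own z axis and vertical above 0.3 rad).
It also fails if it takes over 72 s, if anything falls off the work surface, if the arm or the gripper's body presses on something with over 40 N, if the wrist force passes 120 N, or if a joint passes its speed limit or range.

## Working session

There is one attempt and no reset: what is moved stays moved. The work goes in short steps, Python scripts to look and compute and a tool call to move; the robot and the scene stay as the last step left them, time stands still between calls to the robot, and variables do not carry over. Pictures are saved under pics/ and viewed, and the job is handed in when it is done.

Besides the shell and the picture viewer there is one more tool, called after "Request:" by a JSON object that holds its "name" and its "arguments", one argument or row to a line. step_arm: Moves the arm, as the interface text tells. Its arguments: {"type":"object","properties":{"moves":{"type":"array","items":{"type":"array","items":{"type":"array","items":{"type":"number"}}}},"force":{"type":"number"}},"required":["moves"]}

```bash
mkdir -p pics; cat > h.py <<'E'
import numpy as np,cv2
from workcell import env
def cal(n):
    c=env.get_calibration(n);return np.array(c["mtx"],float),np.array(c["distortion"],float),np.array(c["camera_from_world"],float)
def world(n,uv,d):
    K,D,T=cal(n);p=cv2.undistortPoints(np.array(uv,float).reshape(-1,1,2),K,D).reshape(-1,2)
    d=np.array(d,float).reshape(-1)
    pc=np.c_[p*d[:,None],d];return (pc-T[:3,3])@T[:3,:3]
def onplane(n,uv,z):
    K,D,T=cal(n);p=cv2.undistortPoints(np.array(uv,float).reshape(-1,1,2),K,D).reshape(-1,2)
    R=T[:3,:3];o=-R.T@T[:3,3];r=np.c_[p,np.ones(len(p))]@R
    return o+r*((z-o[2])/r[:,2])[:,None]
def proj(n,P):
    K,D,T=cal(n);P=np.array(P,float).reshape(-1,3)
    return cv2.projectPoints(P,cv2.Rodrigues(T[:3,:3])[0],T[:3,3],K,D)[0].reshape(-1,2)
def snap(n,f):
    p,d=env.read_camera(n);cv2.imwrite(f"pics/{f}.png",cv2.cvtColor(p,cv2.COLOR_RGB2BGR));np.save(f"pics/{f}.npy",d);return p,d
E
python3 - <<'E'
from h import *
for n in("top","side"):
    p,d=snap(n,n+"0")
    K,D,T=cal(n);print(n,K.tolist(),-T[:3,:3].T@T[:3,3],T[2,:3])
    for t in("stopper_a","block","rack","gauge","tray"):
        print(t,[(np.round(x["uv"]),round(x["confidence"],2)) for x in env.boxes_of(n,t)])
print(env.get_state())
E
```

```text
top [[406.47188129637686, 0.0, 256.0180179494255], [0.0, 406.47188129637686, 194.76616705830645], [0.0, 0.0, 1.0]] [ 0.43446597 -0.00770875  1.24156053] [ 0.15946937  0.00285502 -0.98719875]
stopper_a [(array([217., 177.]), 0.74), (array([266., 253.]), 0.61), (array([250., 166.]), 0.6), (array([239., 137.]), 0.58), (array([255., 190.]), 0.47)]
block [(array([270., 252.]), 0.72)]
rack [(array([255., 178.]), 0.81), (array([310., 154.]), 0.67)]
gauge [(array([190., 218.]), 0.76)]
tray [(array([321., 217.]), 0.77), (array([217., 151.]), 0.53), (array([189., 220.]), 0.32)]
side [[348.6271206170363, 0.0, 255.01731948308534], [0.0, 348.6271206170363, 194.84327392769436], [0.0, 0.0, 1.0]] [0.44724192 0.76784705 0.84568759] [ 0.13912233 -0.69371773 -0.70668287]
stopper_a [(array([256., 255.]), 0.72), (array([218., 196.]), 0.68), (array([239., 196.]), 0.66), (array([219., 226.]), 0.62), (array([296., 199.]), 0.61), (array([189., 201.]), 0.49), (array([280., 169.]), 0.16)]
block [(array([255., 253.]), 0.73), (array([296., 210.]), 0.71)]
rack [(array([228., 205.]), 0.71)]
gauge [(array([256., 257.]), 0.95)]
tray [(array([275., 172.]), 0.76)]
{'clock': 0.6, 'joint_pos': array([-1.36260474e+00,  3.13181131e-01,  4.61180165e-02,  1.30359527e+00,
        1.51104541e-05,  1.43119717e+00]), 'qvel': array([ 6.78591636e-04,  2.98462569e-04,  2.16899919e-05,  4.37720632e-04,
       -4.90963546e-04,  4.43155425e-04]), 'tau': array([ 5.47708150e-04, -4.80155361e+01,  2.98662293e+01,  3.31319279e-04,
       -1.95140201e-04, -5.31021584e-06]), 'tcp_pos': array([ 0.1959801 , -0.54062994,  0.20764131]), 'orientation': array([ 0.57900856,  0.40591962,  0.57892997, -0.40597837]), 'wrist_force': array([-0.37396917, -0.11587131,  0.29733308]), 'ft_torque': array([0.00686127, 0.01801118, 0.01960527]), 'finger_gap': 0.08530971072380211}
```

```bash
ls pics
```

```text
side0.npy
side0.png
top0.npy
top0.png
```

View pics/top0.png

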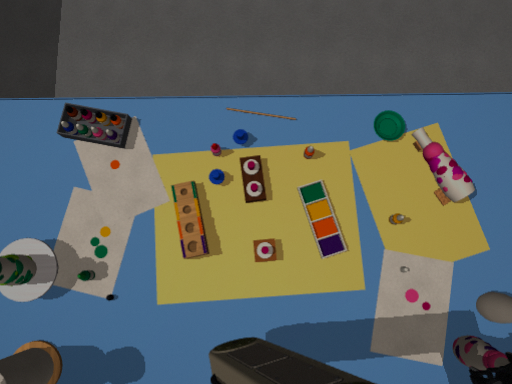

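View pics/side0.png

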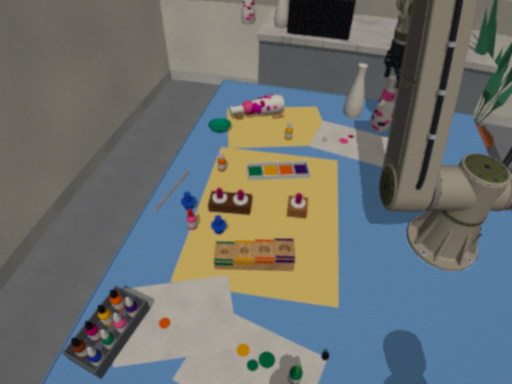

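The top view shows a magenta-knobbed white stopper alone in the brown block at about (265,250). The look-alikes are the rack stoppers at (251,167) and (255,188), the blue ones at (217,177) and (241,137), and the pink ink at (216,149). I'll check the target in a close crop and measure the parts.

```bash
python3 - <<'E'
from h import *
a=cv2.imread("pics/top0.png")[120:270,160:360];a=cv2.resize(a,None,fx=4,fy=4,interpolation=cv2.INTER_CUBIC);cv2.imwrite("pics/c1.png",a)
a=cv2.imread("pics/side0.png")[150:280,170:330];a=cv2.resize(a,None,fx=4.6,fy=4.6,interpolation=cv2.INTER_CUBIC);cv2.imwrite("pics/c2.png",a)
E
```

```text
(no output)
```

View pics/c1.png

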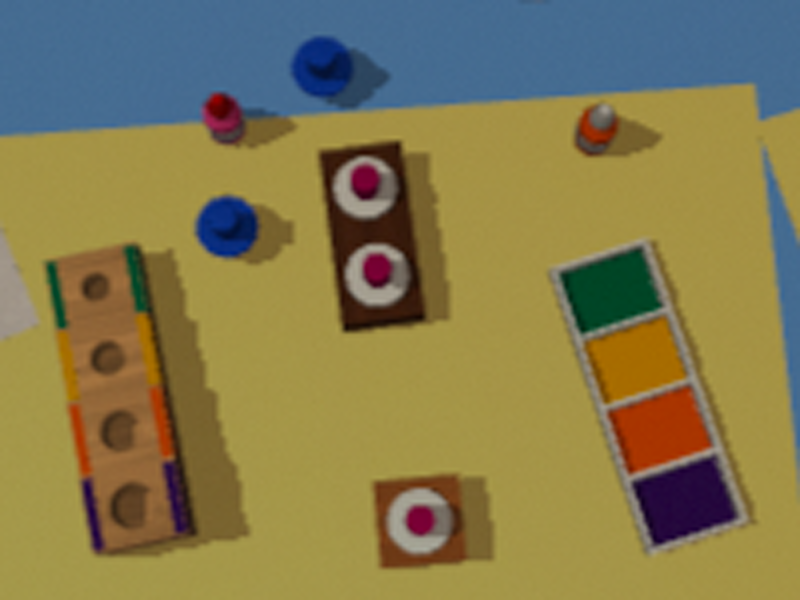

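View pics/c2.png

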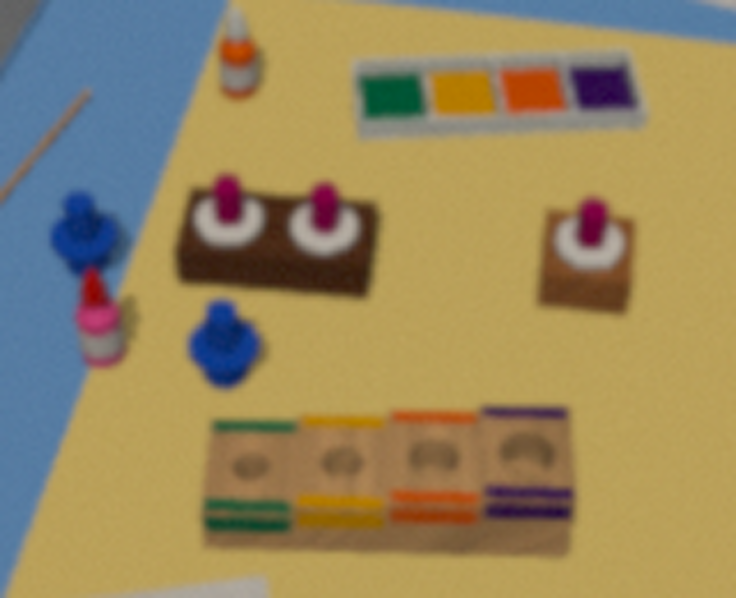

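The crop confirms it: the stopper at (265,250) in the small brown block is alone and not blue. Next I'll fit the gauge, tray and block poses by their edges in both cameras.

```bash
cat > fit.py <<'E'
from h import *
from scipy.ndimage import map_coordinates
from scipy.optimize import minimize
def gauge_edges():
    E=[];W=.035
    hs=[.061,.054,.047,.040]
    for i,h in enumerate(hs):
        x0=-.112+.056*i;x1=x0+.056
        E+=[((x0,-W,h),(x1,-W,h)),((x0,W,h),(x1,W,h)),((x1,-W,h),(x1,W,h))]
        if i==0:E+=[((x0,-W,h),(x0,W,h))]
    return E,[((-.084+.056*i,0,h),r) for i,(h,r) in enumerate(zip(hs,(.0165,.0145,.0125,.0105)))]
def tray_edges():
    X,Y,h=.114,.039,.018;E=[]
    for s in(-1,1):E+=[((-X,s*Y,h),(X,s*Y,h)),((s*X,-Y,h),(s*X,Y,h))]
    for i in range(4):
        x0=-.084+.056*i+0
        for s in (-1,1): E+=[((x0+s*.026,-.035,h),(x0+s*.026,.035,h))]
    return E,[]
def block_edges(X=.032,h=.034):
    Y=.032
    E=[]
    for s in(-1,1):E+=[((-X,s*Y,h),(X,s*Y,h)),((s*X,-Y,h),(s*X,Y,h))]
    return E,[]
def samples(EC):
    E,C=EC;P=[];Q=[]
    for a,b in E:
        a=np.array(a);b=np.array(b)
        t=np.linspace(.03,.97,max(8,int(np.linalg.norm(b-a)/.002)))[:,None];P.append(a+(b-a)*t);Q.append(np.repeat((b-a)[None],len(t),0))
    for c,r in C:
        t=np.linspace(0,2*np.pi,40,endpoint=False);P.append(np.c_[c[0]+r*np.cos(t),c[1]+r*np.sin(t),t*0+c[2]]);Q.append(np.c_[-np.sin(t),np.cos(t),0*t])
    return np.vstack(P),np.vstack(Q)
def score(q,P,Q,n,G):
    c,s=np.cos(q[2]),np.sin(q[2]);R=np.array([[c,-s,0],[s,c,0],[0,0,1]])
    w=P@R.T+[q[0],q[1],0];w2=w+(Q@R.T)/np.linalg.norm(Q,axis=1)[:,None]*.001
    u=proj(n,w);v=proj(n,w2);t=v-u;t/=np.linalg.norm(t,axis=1)[:,None];nn=np.c_[-t[:,1],t[:,0]]
    sc=0
    for gx,gy in G:
        g=map_coordinates(gx,[u[:,1],u[:,0]],order=1,mode='nearest')*nn[:,0]+map_coordinates(gy,[u[:,1],u[:,0]],order=1,mode='nearest')*nn[:,1]
        sc+=np.minimum(np.abs(g),60).mean()
    return sc
def grads(img,sg):
    G=[]
    f=cv2.GaussianBlur(img.astype(np.float32),(0,0),sg)
    for k in range(3):G.append((cv2.Scharr(f[...,k],cv2.CV_32F,1,0)/16,cv2.Scharr(f[...,k],cv2.CV_32F,0,1)/16))
    return G
def fit(EC,q0,cams):
    P,Q=samples(EC);q=np.array(q0,float)
    for sg,st in((3,.006),(1.5,.004),(.7,.002)):
        GG={n:grads(im,sg) for n,im in cams.items()}
        f=lambda q:-sum(score(q,P,Q,n,GG[n]) for n in cams)
        best=None
        for dx in(-st,0,st):
            for dy in(-st,0,st):
                S=np.array([q+[dx,dy,0],q+[dx+st,dy,0],q+[dx,dy+st,0],q+[dx,dy,.05]])
                r=minimize(f,S[0],method="Nelder-Mead",options=dict(initial_simplex=S,xatol=1e-5,fatol=1e-4))
                if best is None or r.fun<best.fun:best=r
        q=best.x
    return q,best.fun
def draw(img,n,EC,q,col=(0,0,255)):
    P,_=samples(EC);c,s=np.cos(q[2]),np.sin(q[2])
    w=P@np.array([[c,-s,0],[s,c,0],[0,0,1]]).T+[q[0],q[1],0]
    return proj(n,w)
E
python3 - <<'E'
from fit import *
im={n:cv2.cvtColor(cv2.imread(f"pics/{n}0.png"),cv2.COLOR_BGR2RGB) for n in("top","side")}
print("rough",onplane("top",[[184,191],[193,246],[312,190],[332,245],[265,250],[250,161],[255,190]],.05).round(3).tolist())
def rough(a,b,z):
    p=onplane("top",[a,b],z);m=p.mean(0);v=p[0]-p[1];return [m[0],m[1],np.arctan2(v[1],v[0])]
# blob centre = mean of both ends
R={"gauge":(gauge_edges(),rough([183.5,189],[193,249],.05)),"tray":(tray_edges(),rough([312,187],[333,250],.018)),
"block":(block_edges(),rough([264,240],[266,262],.034)),"rack":(block_edges(.068),rough([250,157],[256,201],.034))}
ov={n:cv2.resize(cv2.cvtColor(im[n],cv2.COLOR_RGB2BGR),None,fx=6,fy=6,interpolation=cv2.INTER_CUBIC) for n in im}
for k,(EC,q0) in R.items():
    print(k,"q0",np.round(q0,4))
    for cs in(("top",),("side",),("top","side")):
        q,f=fit(EC,q0,{n:im[n] for n in cs});print(cs,q.round(4),round(f,1))
    for n in im:
        for u in draw(None,n,EC,q):cv2.circle(ov[n],tuple(int(x) for x in (u+.5)*6),1,(255,0,255),-1)
t=ov["top"];cv2.imwrite("pics/o1.png",cv2.resize(t[130*6:270*6,165*6:350*6],(792,600)))
cv2.imwrite("pics/o2.png",cv2.resize(ov["side"][155*6:280*6,200*6:320*6],(576,600)))
E
```

```text
rough [[0.641, 0.21, 0.05], [0.478, 0.181, 0.05], [0.639, -0.171, 0.05], [0.477, -0.224, 0.05], [0.464, -0.029, 0.05], [0.73, 0.013, 0.05], [0.641, -0.001, 0.05]]
gauge q0 [0.558  0.1961 0.1721]Traceback (most recent call last):
  File "<stdin>", line 13, in <module>
  File "fit.py", line 55, in fit
    r=minimize(f,S[0],method="Nelder-Mead",options=dict(initial_simplex=S,xatol=1e-5,fatol=1e-4))
    res = _minimize_neldermead(fun, x0, args, callback, bounds=bounds,
                               **options)
    fxcc = func(xcc)
    fx = function(np.copy(x), *(wrapper_args + args))
  File "fit.py", line 50, in <lambda>
    f=lambda q:-sum(score(q,P,Q,n,GG[n]) for n in cams)
                ~~~^^^^^^^^^^^^^^^^^^^^^^^^^^^^^^^^^^^^
  File "fit.py", line 50, in <genexpr>
    f=lambda q:-sum(score(q,P,Q,n,GG[n]) for n in cams)
                    ~~~~~^^^^^^^^^^^^^^^
  File "fit.py", line 35, in score
    u=proj(n,w);v=proj(n,w2);t=v-u;t/=np.linalg.norm(t,axis=1)[:,None];nn=np.c_[-t[:,1],t[:,0]]
                  ~~~~^^^^^^
  File "h.py", line 14, in proj
    K,D,T=cal(n);P=np.array(P,float).reshape(-1,3)
          ~~~^^^
  File "h.py", line 4, in cal
    c=env.get_calibration(n);return np.array(c["mtx"],float),np.array(c["distortion"],float),np.array(c["camera_from_world"],float)
ValueError: time passes only in moves, steps and waits
```

```bash
ls pics
```

```text
c1.png
c2.png
side0.npy
side0.png
top0.npy
top0.png
```

Too many calibration calls caused that, so I'll cache the calibration.

```bash
sed -i 's/^def cal(n):/import functools\n@functools.lru_cache\ndef cal(n):/' h.py
cat > r1.py <<'E'
from fit import *
im={n:cv2.cvtColor(cv2.imread(f"pics/{n}0.png"),cv2.COLOR_BGR2RGB) for n in("top","side")}
def rough(a,b,z):
    p=onplane("top",[a,b],z);m=p.mean(0);v=p[0]-p[1];return [m[0],m[1],np.arctan2(v[1],v[0])]
R={"gauge":(gauge_edges(),rough([183.5,189],[193,249],.05)),"tray":(tray_edges(),rough([312,187],[333,250],.018)),
"block":(block_edges(),rough([264,240],[266,262],.034)),"rack":(block_edges(.068),rough([250,157],[256,201],.034))}
ov={n:cv2.resize(cv2.cvtColor(im[n],cv2.COLOR_RGB2BGR),None,fx=6,fy=6,interpolation=cv2.INTER_CUBIC) for n in im}
for k,(EC,q0) in R.items():
    print(k,"q0",np.round(q0,4))
    for cs in(("top",),("side",),("top","side")):
        q,f=fit(EC,q0,{n:im[n] for n in cs});print(cs,q.round(4),round(f,1))
    for n in im:
        for u in draw(None,n,EC,q):cv2.circle(ov[n],tuple(int(x) for x in (u+.5)*6),1,(255,0,255),-1)
t=ov["top"];cv2.imwrite("pics/o1.png",cv2.resize(t[130*6:270*6,165*6:350*6],(792,600)))
cv2.imwrite("pics/o2.png",cv2.resize(ov["side"][155*6:280*6,200*6:320*6],(576,600)))
E
python3 r1.py
```

```text
gauge q0 [0.558  0.1961 0.1721]
('top',) [0.5595 0.1967 0.1997] -73.5
('side',) [0.5601 0.1999 0.2007] -53.4
('top', 'side') [0.5599 0.1972 0.2015] -124.5
tray q0 [ 0.5585 -0.2037  0.2861]
('top',) [ 0.5603 -0.2061  0.304 ] -101.7
('side',) [ 0.5504 -0.1826  0.2944] -79.7
('top', 'side') [ 0.5601 -0.2055  0.3044] -174.5
block q0 [ 0.4618 -0.0289  0.0775]
('top',) [ 0.466  -0.0477  0.0617] -93.1
('side',) [ 0.4662 -0.0304  0.0719] -81.7
('top', 'side') [ 0.4653 -0.0274  0.0745] -191.2
rack q0 [0.6786 0.0045 0.1237]
('top',) [0.6796 0.0059 0.1246] -140.3
('side',) [0.6825 0.0029 0.1152] -105.3
('top', 'side') [0.68   0.0054 0.1233] -235.7
```

```bash
ls pics
```

```text
c1.png
c2.png
o1.png
o2.png
side0.npy
side0.png
top0.npy
top0.png
```

View pics/o1.png

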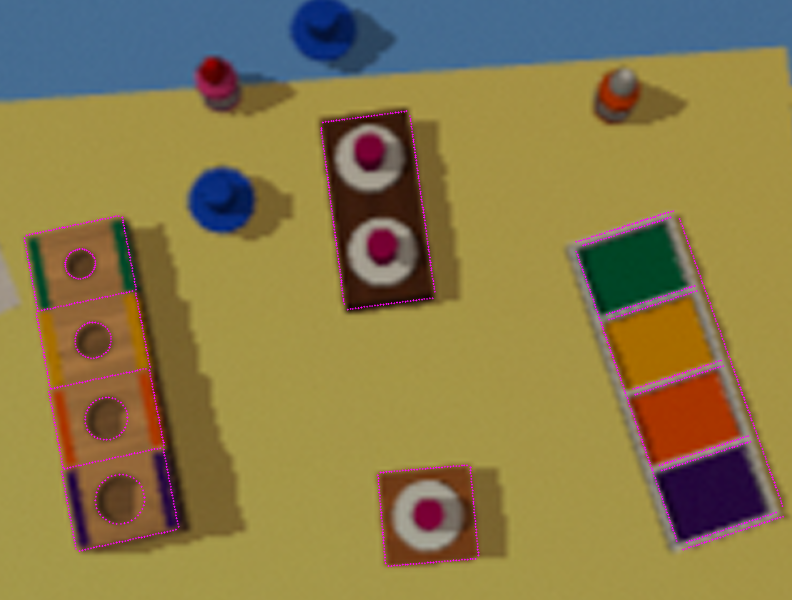

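View pics/o2.png

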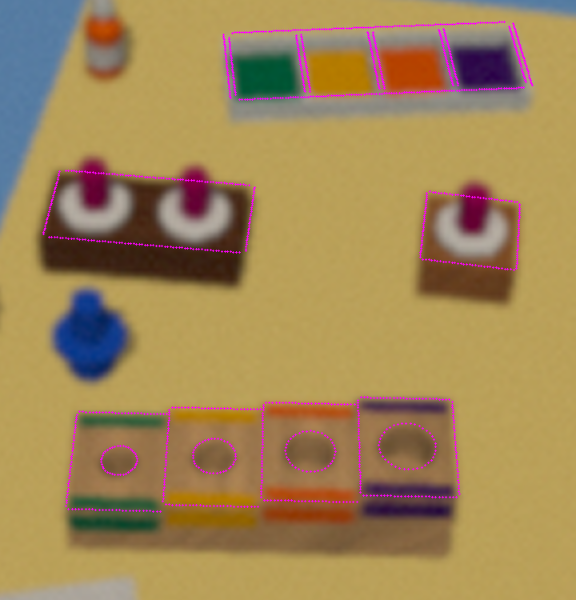

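The overlay fits the gauge, rack and block well; the tray fit sits about 4 mm too far right. The gauge y differs by 2–3 mm between cameras, so I'll refine it relative to the held stopper. Next: the knob position and tool axes.

```bash
cat >> h.py <<'E'
from scipy.spatial.transform import Rotation as Ro
def pose():
    s=env.get_state();q=s["orientation"];return s,np.array(s["tcp_pos"]),Ro.from_quat([q[1],q[2],q[3],q[0]])
def plan(target,dyaw_to=None):
    """target world tcp, world yaw of jaw axis; prints rotvec & shift in tool axes"""
    s,p,R=pose();M=R.as_matrix();z=M[:,2];yaw=np.arctan2(z[1],z[0])
    if dyaw_to is None: dyaw_to=yaw
    d=(dyaw_to-yaw+np.pi/2)%np.pi-np.pi/2
    x=np.array([0,0,-1.]);zz=np.array([np.cos(yaw+d),np.sin(yaw+d),0]);Rt=np.column_stack([x,np.cross(zz,x),zz])
    rv=(R.inv()*Ro.from_matrix(Rt)).as_rotvec();sh=M.T@(np.array(target)-p)
    print("yaw",yaw.round(4),"tcp",p.round(4),"rot",rv.round(4),"rot/deg",np.degrees(np.linalg.norm(rv)).round(1),"shift",sh.round(4),"F",np.round(s["wrist_force"],2),"gap",round(s["finger_gap"],4),"t",s["clock"],"j",np.round(s["joint_pos"],2))
    print(M.round(4).tolist())
E
python3 - <<'E'
from h import *
for n,box in(("top",(255,240,276,262)),("side",(285,185,310,215))):
    im=cv2.imread(f"pics/{n}0.png").astype(int);m=np.zeros(im.shape[:2],bool)
    x0,y0,x1,y1=box
    b,g,r=im[y0:y1,x0:x1].transpose(2,0,1)
    m=(r>70)&(g<.45*r)&(b>.35*r)
    w=np.where(m,1,0);ys,xs=np.nonzero(w);u=[xs.mean()+x0,ys.mean()+y0];print(n,w.sum(),u,onplane(n,[u],.060))
plan([.465,-.028,.16])
E
```

```text
top 37 [np.float64(264.72972972972974), np.float64(249.7027027027027)] [[ 0.46473597 -0.0277133   0.06      ]]
side 41 [np.float64(298.3658536585366), np.float64(197.78048780487805)] [[ 0.46510475 -0.02290396  0.06      ]]
yaw -1.223 tcp [ 0.196  -0.5406  0.2076] rot [-0.      0.0001  0.    ] rot/deg 0.0 shift [ 0.0476  0.4276 -0.3903] F [-0.37 -0.12  0.3 ] gap 0.0853 t 0.6 j [-1.36  0.31  0.05  1.3   0.    1.43]
[[0.0, 0.9401, 0.3408], [-0.0001, 0.3408, -0.9401], [-1.0, -0.0, 0.0001]]
```

Request:
{"name": "step_arm", "arguments": {
  "moves": [
    [[0, 0, 0, 0.0, 0.036, -0.033, 1], [0, 0, 0, 0.0, 0.071, -0.065, 1], [0, 0, 0, 0.0, 0.107, -0.098, 1], [0, 0, 0, 0.0, 0.142, -0.13, 1], [0, 0, 0, 0.0, 0.178, -0.163, 1], [0, 0, 0, 0.01, 0.214, -0.195, 1], [0, 0, 0, 0.02, 0.25, -0.228, 1], [0, 0, 0, 0.03, 0.285, -0.26, 1], [0, 0, 0, 0.04, 0.32, -0.293, 1], [0, 0, 0, 0.048, 0.356, -0.325, 1], [0, 0, 0, 0.048, 0.392, -0.358, 1], [0, 0, 0, 0.048, 0.428, -0.39, 1]]
  ],
  "force": 20
}}

```text
clock: 1.8
tcp_pos: [0.4659, -0.0261, 0.1596]
orientation: [0.579, 0.406, 0.579, -0.406]
wrist_force: [0.7, -1.2, 0.0]
finger_gap: 0.0855
```

```bash
python3 - <<'E'
from h import *
plan([.465,-.026,.10],0.35-np.pi/2)
snap("top","top1");snap("side","side1")
a=cv2.resize(cv2.imread("pics/top1.png")[180:290,190:340],(600,440));b=cv2.resize(cv2.imread("pics/side1.png")[140:270,220:370],(600,520))
cv2.imwrite("pics/c3.png",a);cv2.imwrite("pics/c4.png",b)
E
```

```text
yaw -1.2228 tcp [ 0.4659 -0.0261  0.1596] rot [-0.002   0.0004 -0.0002] rot/deg 0.1 shift [ 0.0596 -0.0008 -0.0004] F [ 0.7  -1.19  0.04] gap 0.0855 t 1.8 j [-0.23  0.13 -0.31  1.13 -0.    2.57]
[[0.0003, 0.9401, 0.341], [-0.0003, 0.341, -0.9401], [-1.0, 0.0002, 0.0004]]
```

View pics/c4.png

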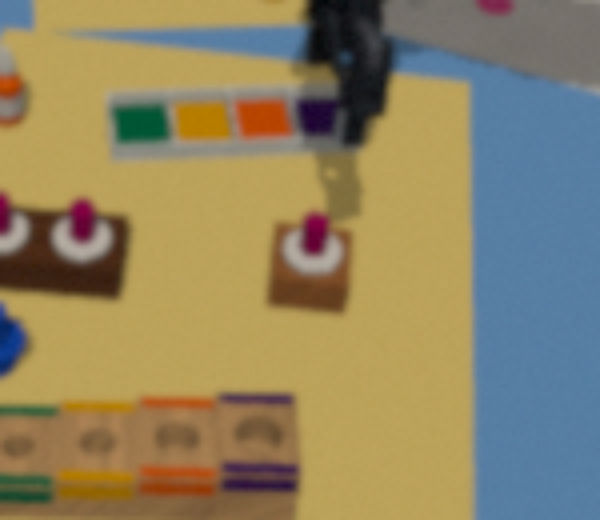

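View pics/c3.png

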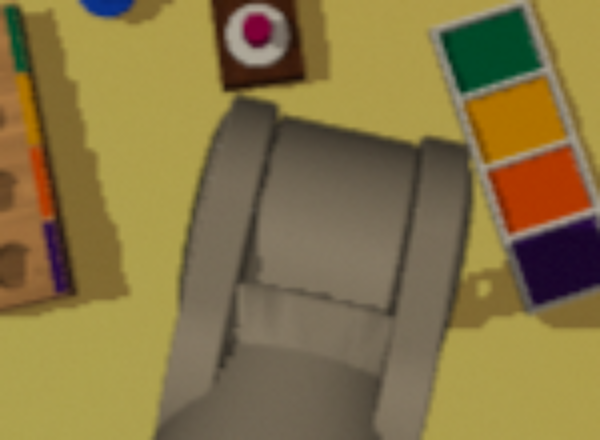

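```bash
python3 - <<'E'
from h import *
s,p,R=pose();print(p,s["clock"],s["joint_pos"])
M=R.as_matrix()
for n in("side","top"):
  for z in(-.043,0,.043):print(n,z,proj(n,p+M[:,2]*z+M[:,0]*.0).round(1))
cv2.imwrite("pics/c5.png",cv2.imread("pics/side1.png"))
E
```

```text
[ 0.46748787 -0.02335544  0.15975604] 1.9 [-2.22702600e-01  1.27570041e-01 -3.10435268e-01  1.13126047e+00
  1.46234249e-03  2.56322583e+00]
side -0.043 [[304.6 183.9]]
side 0 [[301.2 174.1]]
side 0.043 [[297.9 164.8]]
top -0.043 [[248.5 253.6]]
top 0 [[263.7 247.7]]
top 0.043 [[278.9 241.8]]
```

View pics/c5.png

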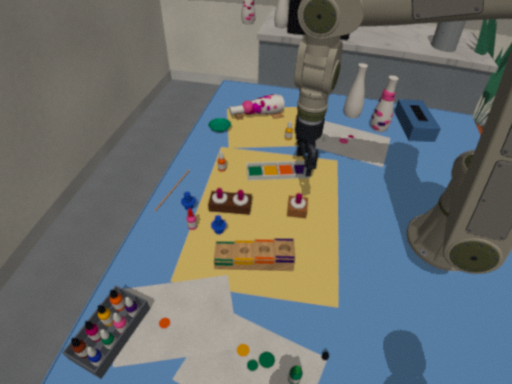

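Request:
{"name": "step_arm", "arguments": {
  "moves": [
    [[0, 0, 0, 0.03, -0.001, 0.002, 1], [0, 0, 0, 0.05, -0.001, 0.002, 1], [0, 0, 0, 0.05, -0.001, 0.002, 1], [0, 0, 0, 0.05, -0.001, 0.002, 1]]
  ]
}}

```text
clock: 2.3
tcp_pos: [0.467, -0.0259, 0.11]
orientation: [0.581, 0.404, 0.58, -0.403]
wrist_force: [-0.5, 0.3, 0.0]
finger_gap: 0.0854
```

```bash
python3 - <<'E'
from h import *
plan([.465,-.026,.055],0.35-np.pi/2)
snap("side","side2")
b=cv2.resize(cv2.imread("pics/side2.png")[150:230,260:350],(630,560))
cv2.imwrite("pics/c6.png",b)
E
```

```text
yaw -1.2157 tcp [ 0.467  -0.0259  0.11  ] rot [ 0.0051 -0.0007 -0.0014] rot/deg 0.3 shift [ 0.055  -0.002  -0.0005] F [-0.45  0.27  0.02] gap 0.0854 t 2.3 j [-0.23  0.16 -0.4   1.01  0.    2.56]
[[0.001, 0.9376, 0.3477], [0.0011, 0.3477, -0.9376], [-1.0, 0.0014, -0.0007]]
```

View pics/c6.png

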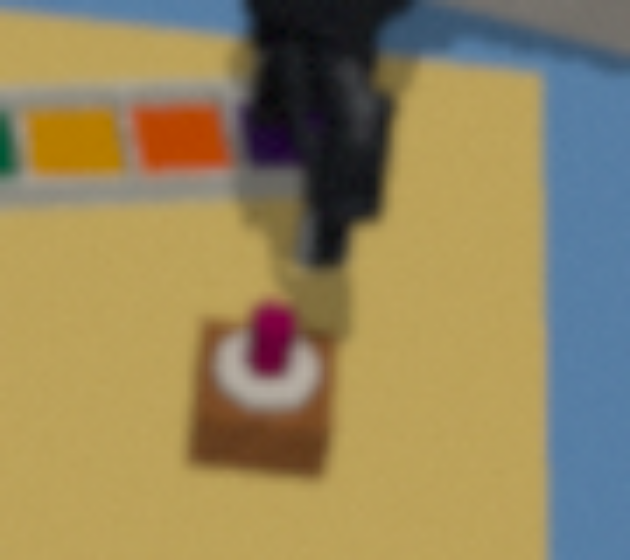

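```bash
python3 - <<'E'
from h import *
print(proj("side",[[.452,.0145,.112],[.452,.0145,.10],[.465,-.026,.07]]))
E
```

```text
[[302.95338373 194.98909411]
 [302.48977161 197.80004397]
 [298.86418211 194.89133453]]
```

Request:
{"name": "step_arm", "arguments": {
  "moves": [
    [[0, 0, 0, 0.02, -0.002, 0, 1], [0, 0, 0, 0.04, -0.002, 0, 1], [0, 0, 0, 0.054, -0.002, 0, 1], [0, 0, 0, 0.054, -0.002, 0, 1], [0, 0, 0, 0.054, -0.002, 0, 1]]
  ]
}}

```text
clock: 2.85
tcp_pos: [0.4668, -0.0272, 0.0578]
orientation: [0.581, 0.405, 0.579, -0.403]
wrist_force: [0.7, 0.5, 0.2]
finger_gap: 0.0852
```

```bash
python3 - <<'E'
from h import *
plan([.465,-.026,.055],0.35-np.pi/2)
snap("side","side3")
b=cv2.resize(cv2.imread("pics/side3.png")[150:230,260:350],(630,560))
cv2.imwrite("pics/c7.png",b)
E
```

```text
yaw -1.2164 tcp [ 0.4668 -0.0272  0.0578] rot [ 0.0044  0.001  -0.004 ] rot/deg 0.3 shift [ 0.0028 -0.0012 -0.0018] F [0.65 0.52 0.25] gap 0.0852 t 2.85 j [-0.23  0.21 -0.48  0.88  0.    2.56]
[[0.0041, 0.9379, 0.347], [0.0004, 0.347, -0.9379], [-1.0, 0.004, 0.001]]
```

View pics/c7.png

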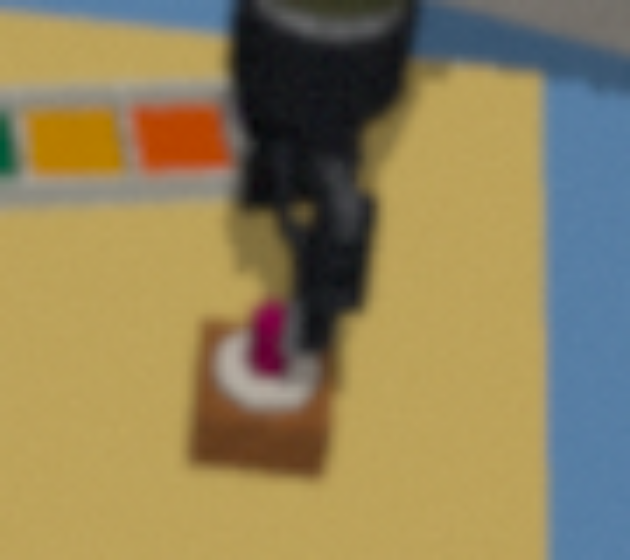

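Request:
{"name": "step_arm", "arguments": {
  "moves": [
    [[0, 0, 0, 0.003, -0.001, -0.001, 0.6], [0, 0, 0, 0.003, -0.001, -0.001, 0.3], [0, 0, 0, 0.003, -0.001, -0.001, 0.15], [0, 0, 0, 0.003, -0.001, -0.001, 0.1], [0, 0, 0, 0.003, -0.001, -0.001, 0.1], [0, 0, 0, 0.003, -0.001, -0.001, 0.1]]
  ],
  "force": 20
}}

```text
clock: 3.5
tcp_pos: [0.4658, -0.0266, 0.0551]
orientation: [0.582, 0.405, 0.579, -0.403]
wrist_force: [-0.0, 0.9, 0.3]
finger_gap: 0.0089
```

```bash
python3 - <<'E'
from h import *
plan([.465,-.026,.055],0.35)
snap("side","side4")
b=cv2.resize(cv2.imread("pics/side4.png")[150:230,260:350],(630,560))
cv2.imwrite("pics/c8.png",b)
E
```

```text
yaw -1.2163 tcp [ 0.4658 -0.0266  0.0551] rot [-1.5663  0.0047 -0.0025] rot/deg 89.7 shift [ 0.0001 -0.0005 -0.0009] F [-0.04  0.86  0.29] gap 0.0089 t 3.5 j [-0.23  0.21 -0.49  0.87  0.    2.56]
[[0.0048, 0.9378, 0.3472], [0.0003, 0.3472, -0.9378], [-1.0, 0.0046, 0.0014]]
```

View pics/c8.png

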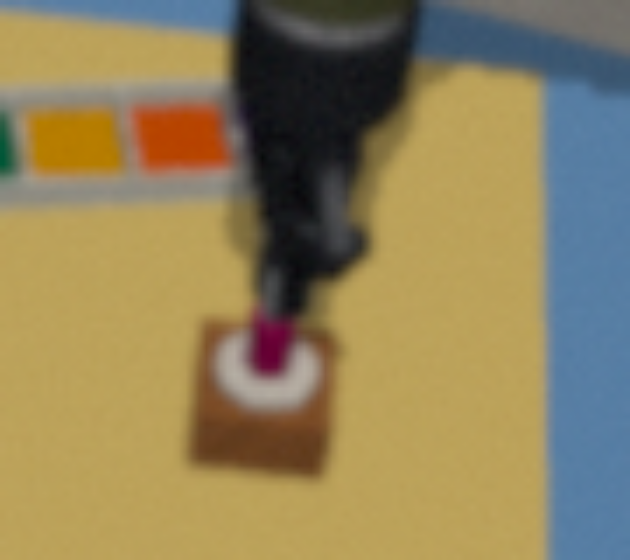

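The gap shows 8.9 mm, so the fingers closed on nothing. In the side view they sit above and behind the knob at about (300,192). I'll use depth to see where the fingertips really are.

```bash
python3 - <<'E'
from h import *
p,d=cv2.imread("pics/side4.png"),np.load("pics/side4.npy")
print(proj("side",[[.4658,-.0266,.044],[.4658,-.0266,.063],[.465,-.026,.072]]).round(1))
for v in range(176,208,2):
    us=np.arange(292,312,2);w=world("side",[[u,v] for u in us],d[v,us])
    print(v," ".join(f"{int(1000*a[0])},{int(1000*a[1])},{int(1000*a[2])}" for a in w))
d=np.load("pics/side2.npy");v=186
for v in (180,184,186,188):
    us=np.arange(300,314,2);w=world("side",[[u,v] for u in us],d[v,us])
    print(v," ".join(f"{int(1000*a[0])},{int(1000*a[1])},{int(1000*a[2])}" for a in w))
E
```

```text
[[297.8 200.4]
 [298.4 196.3]
 [298.9 194.4]]
176 502,-176,11 495,-179,10 482,-27,145 475,-9,162 469,-3,168 463,7,179 457,14,186 452,10,184 446,10,185 439,-202,1
178 502,-177,0 494,-177,2 481,-38,127 474,-4,159 468,-6,158 462,3,168 456,8,174 451,16,182 445,14,181 438,-194,0
180 500,-166,0 493,-169,0 480,-29,127 473,-3,151 467,-8,148 462,-11,147 456,-11,149 450,19,177 444,17,176 436,-183,0
182 498,-153,3 447,767,845 484,-157,2 472,-5,142 467,-7,142 460,19,167 455,17,167 449,25,175 443,24,175 438,22,175
184 497,-147,-1 490,-147,0 479,-37,103 472,-14,126 466,-8,133 459,18,159 454,32,172 448,35,176 442,30,173 437,30,174
186 495,-134,2 489,-138,0 478,-30,101 471,-8,123 464,7,140 458,21,153 453,36,169 447,31,166 441,29,165 436,29,166
188 494,-124,1 487,-126,1 476,-25,98 470,-15,109 463,9,133 457,24,148 452,20,146 446,14,142 440,11,140 432,-137,3
190 493,-114,1 486,-115,1 476,-26,88 469,-13,102 463,-8,108 457,-11,107 451,-20,100 445,-124,2 438,-130,-1 431,-130,0
192 491,-106,0 484,-106,1 478,-109,0 468,-14,93 462,-8,100 456,-9,100 450,-113,2 444,-114,2 437,-117,2 430,-124,-2
194 490,-94,2 4
[... 387 characters left out ...]
 446,-38,39 439,-43,35 432,-79,1 426,-84,-2
202 483,-19,40 476,-20,40 470,-17,44 464,-15,48 457,-20,45 451,-25,40 445,-27,40 438,-33,36 431,-69,1 425,-73,0
204 481,-10,39 475,-10,40 469,-13,39 463,-13,41 456,-15,40 450,-16,41 444,-18,40 437,-23,37 430,-58,3 424,-60,2
206 480,-5,35 474,-2,40 468,-4,40 461,-4,41 455,-8,39 449,-10,38 443,-18,32 436,-16,35 429,-49,2 423,-51,2
180 472,-174,0 461,18,174 455,21,178 450,46,201 444,44,201 439,43,201 433,39,199
184 469,-151,1 459,22,162 454,25,166 448,24,167 442,23,167 434,-163,-1 427,-160,2
186 468,-142,0 458,25,157 453,28,161 447,24,159 441,22,158 433,-150,0 426,-151,1
188 467,-131,1 460,-132,1 453,-135,0 446,-133,4 439,-136,3 432,-142,-1 425,-140,2
```

```bash
python3 - <<'E'
from h import *
print(env.nose_length,[a for a in dir(env) if not a.startswith('_')])
plan([.465,-.026,.055],0.35)
E
```

```text
0.011 ['MotionError', 'boxes_of', 'get_calibration', 'get_state', 'hand_in', 'nose_length', 'read_camera', 'silhouettes']
yaw -1.2163 tcp [ 0.4658 -0.0266  0.055 ] rot [-1.5663  0.0046 -0.0025] rot/deg 89.7 shift [ 0.     -0.0005 -0.0009] F [ 0.66 -0.06  0.04] gap 0.0084 t 3.55 j [-0.23  0.21 -0.49  0.87  0.    2.56]
[[0.0047, 0.9378, 0.3471], [0.0003, 0.3471, -0.9378], [-1.0, 0.0045, 0.0013]]
```

Depth puts the closed fingertips at about z 0.078, just above the knob top at 0.072. That is some 34 mm higher than the TCP reading and nose length imply. I'll open and go lower in small steps, checking with depth and force.

Request:
{"name": "step_arm", "arguments": {
  "moves": [
    [[0, 0, 0, -0.005, 0, -0.001, 0.5], [0, 0, 0, -0.005, 0, -0.001, 1], [0, 0, 0, -0.005, 0, -0.001, 1], [0, 0, 0, -0.005, 0, -0.001, 1], [0, 0, 0, 0.01, 0, -0.001, 1], [0, 0, 0, 0.02, 0, -0.001, 1], [0, 0, 0, 0.02, 0, -0.001, 1], [0, 0, 0, 0.02, 0, -0.001, 1]]
  ]
}}

```text
clock: 4.35
tcp_pos: [0.4652, -0.0256, 0.0348]
orientation: [0.581, 0.405, 0.579, -0.403]
wrist_force: [-0.8, 1.1, -0.7]
finger_gap: 0.0854
```

```bash
cat > dep.py <<'E'
from h import *
import sys
def look(f,r0,r1,c0,c1,st=2):
    p,d=snap("side",f)
    for v in range(r0,r1,st):
        us=np.arange(c0,c1,2);w=world("side",[[u,v] for u in us],d[v,us])
        print(v," ".join(f"{int(1000*a[0])},{int(1000*a[1])},{int(1000*a[2])}" for a in w))
    b=cv2.resize(cv2.imread(f"pics/{f}.png")[150:230,260:350],(630,560),interpolation=cv2.INTER_CUBIC)
    cv2.imwrite(f"pics/{f}c.png",b)
E
python3 - <<'E'
from dep import *
plan([.465,-.026,.025],0.35)
look("side5",182,206,292,316)
E
```

```text
yaw -1.2163 tcp [ 0.4652 -0.0256  0.0348] rot [-1.5663  0.0035 -0.0023] rot/deg 89.7 shift [ 0.0098 -0.0003  0.0003] F [-0.76  1.06 -0.69] gap 0.0854 t 4.35 j [-0.23  0.23 -0.52  0.82  0.    2.56]
[[0.0038, 0.9378, 0.3471], [0.0006, 0.3471, -0.9378], [-1.0, 0.0037, 0.0008]]
182 499,-157,0 487,-61,88 481,-65,86 472,0,147 466,4,152 460,12,160 455,15,165 449,23,173 443,24,175 437,-4,151 428,-171,2 421,-175,0
184 497,-145,0 486,-63,78 480,-66,76 471,3,142 465,9,149 460,6,147 453,33,174 448,34,176 442,35,178 437,30,174 431,28,174 420,-164,0
186 496,-135,1 489,-139,-1 482,-137,1 470,7,138 464,10,142 461,-143,1 453,38,170 447,39,173 441,38,173 436,38,174 430,35,173 419,-152,2
188 494,-124,1 487,-128,0 480,-126,3 474,-132,-1 463,16,140 458,15,140 452,39,164 446,39,165 441,38,165 435,37,165 429,35,165 418,-144,0
190 493,-114,1 486,-118,0 479,-121,-1 472,-122,-1 462,20,135 457,16,133 451,44,161 445,41,159 440,38,158 434,38,159 428,35,157 417,-135,0
192 491,-103,2 484,-106,1 478,-113,-3 471,-108,2 462,14,122 456,23,132 450,45,154 444,41,151 439,40,151 433,38,152 423,-122,0 416,-124,0
194 490,-92,3 483,-96,1 474,-25,72 468,-27,72 461,-28,72 455,25,126 449,44,145 443,44,146 438,40,144 432,36,141 422,-114,-1 415,-113,0
196 487,-52,33 480,-52,35 473,-16,72 466,-19,71 460,22,113 454,30,122 448,44,137 442,31,126 436,32,128 431,40,138 421,-100,2 414,-103,1
198 485,-36,40 479,-35,43 472,-14,65 465,-16,65 459,22,105 453,42,126 447,45,131 441,41,128 436,39,127 430,39,129 420,-90,2 413,-92,2
200 484,-29,39 477,-23,45 471,-12,58 465,-18,54 458,18,93 447,767,845 446,48,125 440,47,125 435,43,123 429,40,121 419,-80,2 412,-83,2
202 483,-16,42 476,-19,41 470,-17,45 464,-13,49 457,24,90 451,28,96 445,24,93 439,22,93 431,-70,0 425,-68,4 418,-73,0 411,-75,0
204 481,-10,39 475,-13,38 469,-12,40 463,-17,37 456,25,83 450,29,88 444,24,84 438,26,88 430,-62,-1 424,-60,2 417,-62,2 411,-64,1
```

View pics/side5c.png

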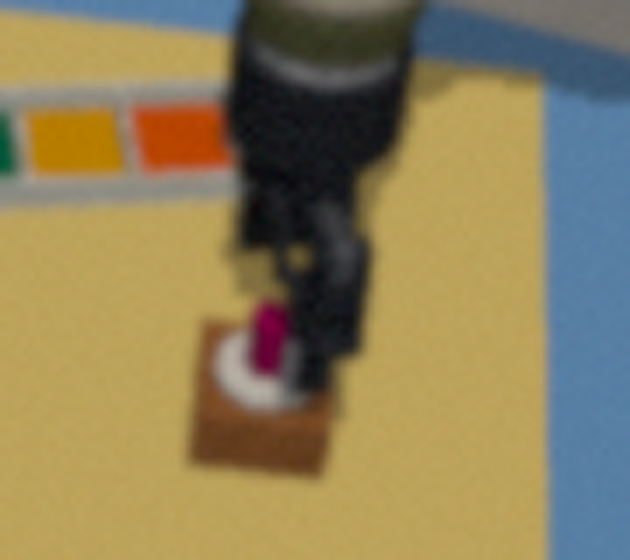

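Open tips are now at about z 0.08 with the TCP at 0.035, which confirms the offset. I'll go down another 16 mm and close.

Request:
{"name": "step_arm", "arguments": {
  "moves": [
    [[0, 0, 0, 0.008, 0, 0, 1], [0, 0, 0, 0.016, 0, 0, 1], [0, 0, 0, 0.016, 0, 0, 1], [0, 0, 0, 0.016, 0, 0, 0.6], [0, 0, 0, 0.016, 0, 0, 0.35], [0, 0, 0, 0.016, 0, 0, 0.2], [0, 0, 0, 0.016, 0, 0, 0.15], [0, 0, 0, 0.016, 0, 0, 0.15], [0, 0, 0, 0.016, 0, 0, 0.15]]
  ],
  "force": 20
}}

```text
clock: 5.3
tcp_pos: [0.4658, -0.0258, 0.0194]
orientation: [0.582, 0.405, 0.579, -0.403]
wrist_force: [-1.2, 0.4, 1.8]
finger_gap: 0.0212
```

```bash
python3 - <<'E'
from dep import *
plan([.465,-.026,.018],0.35)
look("side6",186,206,292,316)
E
```

```text
yaw -1.2163 tcp [ 0.4658 -0.0258  0.0194] rot [-1.5663  0.005  -0.0026] rot/deg 89.7 shift [ 0.0014 -0.0009 -0.0001] F [-1.23  0.37  1.82] gap 0.0212 t 5.3 j [-0.23  0.25 -0.54  0.78  0.    2.56]
[[0.005, 0.9378, 0.3471], [0.0002, 0.3471, -0.9378], [-1.0, 0.0048, 0.0015]]
186 496,-135,0 489,-137,0 477,-10,120 470,0,131 464,4,137 458,13,146 453,16,150 447,13,149 441,-12,126 433,-152,0 426,-152,1 419,-154,0
188 494,-126,0 487,-128,0 476,-9,113 470,-3,120 464,-1,123 458,2,128 452,18,145 446,18,145 439,-138,1 432,-141,0 425,-140,2 418,-139,4
190 493,-116,0 486,-114,2 476,-35,79 469,1,116 463,-3,113 457,-6,111 451,21,139 445,23,142 438,-128,1 431,-128,2 424,-133,0 417,-131,2
192 491,-104,1 485,-109,-1 475,-32,73 468,-1,105 463,-40,69 456,31,139 450,30,140 444,29,140 438,28,140 433,26,140 423,-124,-1 416,-123,0
194 490,-93,2 481,-38,58 474,-25,72 467,-2,96 461,16,115 455,36,136 449,36,137 443,34,137 437,34,138 432,31,137 422,-112,0 415,-115,-1
196 487,-50,36 480,-32,54 473,-16,72 466,0,89 460,23,114 454,34,126 448,29,123 442,22,117 436,23,119 428,-102,-1 421,-101,1 414,-104,0
198 485,-36,40 479,-41,37 472,-15,65 465,12,93 459,24,107 453,13,97 447,13,99 441,12,99 434,-88,1 427,-89,2 420,-93,0 413,-93,1
200 484,-25,42 478,-29,40 471,-9,62 464,-7,65 458,-4,69 452,-5,70 446,-43,34 439,-43,34 432,-82,-2 426,-81,0 419,-82,0 412,-84,0
202 483,-19,40 476,-21,38 470,-8,54 463,0,63 457,-4,61 451,-3,63 445,-28,39 438,-35,33 431,-69,1 425,-71,1 418,-72,1 412,-74,1
204 481,-12,38 475,-14,36 469,-5,47 462,-1,53 456,-7,49 450,-12,45 444,-20,39 437,-27,33 430,-61,0 424,-60,2 417,-64,0 411,-64,2
```

View pics/side6c.png

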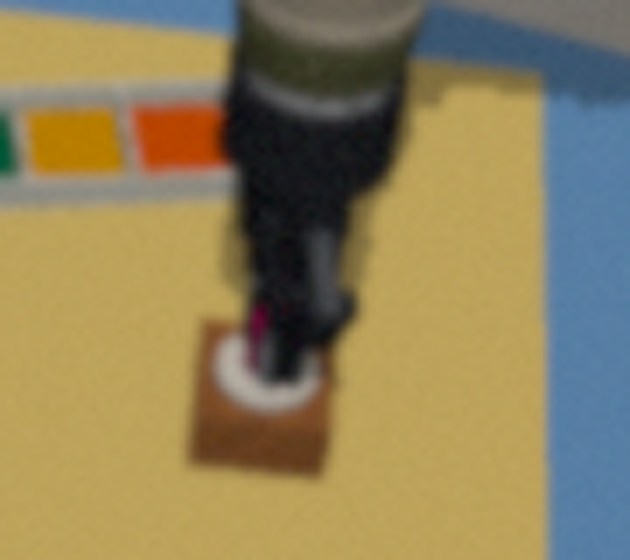

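The gap is 21.2 mm, so the knob is held. I'll release it, turn 90° and squeeze again so it is centred in both directions.

Request:
{"name": "step_arm", "arguments": {
  "moves": [
    [[0, 0, 0, 0, 0, 0, 0.4], [0, 0, 0, 0, 0, 0, 0.7], [0, 0, 0, 0, 0, 0, 0.7], [-0.149, 0, 0, 0, 0, 0, 0.7], [-0.298, 0, 0, 0, 0, 0, 0.7], [-0.447, 0, 0, 0, 0, 0, 0.7], [-0.596, 0, 0, 0, 0, 0, 0.7], [-0.745, 0, 0, 0, 0, 0, 0.7], [-0.894, 0, 0, 0, 0, 0, 0.7], [-1.043, 0, 0, 0, 0, 0, 0.7], [-1.192, 0, 0, 0, 0, 0, 0.7], [-1.3, 0, 0, 0, 0, 0, 0.7]]
  ]
}}

```text
clock: 6.55
tcp_pos: [0.4657, -0.0257, 0.0193]
orientation: [0.708, -0.031, 0.705, 0.031]
wrist_force: [0.3, 0.2, 0.5]
finger_gap: 0.0598
```

```bash
python3 - <<'E'
from dep import *
plan([.4658,-.0258,.018],0.35)
E
```

```text
yaw 0.089 tcp [ 0.4657 -0.0257  0.0193] rot [-0.261   0.0047  0.0008] rot/deg 15.0 shift [ 0.0013 -0.0001  0.0001] F [0.3  0.21 0.45] gap 0.0598 t 6.55 j [-0.23  0.25 -0.54  0.78  0.    1.25]
[[0.0048, -0.0889, 0.996], [0.0002, 0.996, 0.0889], [-1.0, -0.0002, 0.0048]]
```

Request:
{"name": "step_arm", "arguments": {
  "moves": [
    [[-0.13, 0.0025, 0, 0, 0, 0, 0.7], [-0.261, 0.005, 0, 0.001, 0, 0, 0.7], [-0.261, 0.005, 0, 0.001, 0, 0, 0.5], [-0.261, 0.005, 0, 0.001, 0, 0, 0.3], [-0.261, 0.005, 0, 0.001, 0, 0, 0.15], [-0.261, 0.005, 0, 0.001, 0, 0, 0.15], [-0.261, 0.005, 0, 0.001, 0, 0, 0.15]]
  ],
  "force": 20
}}

```text
clock: 7.25
tcp_pos: [0.4658, -0.0257, 0.0184]
orientation: [0.696, -0.123, 0.696, 0.123]
wrist_force: [-0.6, -0.6, 1.7]
finger_gap: 0.0214
```

```bash
python3 - <<'E'
from dep import *
plan([.4658,-.0258,.118],0.35)
look("side7",200,206,292,316)
E
```

```text
yaw 0.3493 tcp [ 0.4658 -0.0257  0.0184] rot [-0.0007 -0.0002  0.0008] rot/deg 0.1 shift [-0.0996 -0.0001 -0.    ] F [-0.63 -0.64  1.75] gap 0.0214 t 7.25 j [-0.23  0.26 -0.53  0.78 -0.    0.99]
[[0.0001, -0.3422, 0.9396], [-0.0008, 0.9396, 0.3422], [-1.0, -0.0008, -0.0002]]
200 483,-11,56 477,-12,57 471,-17,53 465,-15,57 458,-16,58 452,-23,52 446,-23,53 439,-43,35 433,-77,3 426,-80,1 419,-79,4 412,-86,0
202 483,-19,39 476,-12,48 470,-15,46 464,-14,49 457,-20,44 451,-19,47 445,-27,40 438,-35,34 431,-69,1 425,-70,2 418,-70,4 412,-74,1
204 481,-9,41 475,-10,41 469,-14,38 463,-12,42 456,-16,40 450,-19,38 444,-20,38 437,-26,33 430,-62,0 424,-63,0 417,-67,-2 411,-64,2
```

View pics/side7c.png

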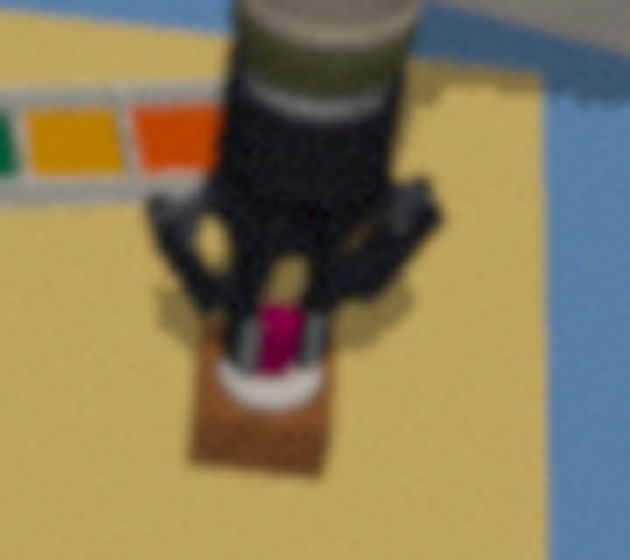

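The knob is gripped centrally, with the flange level and the foot 10.4 mm below the TCP reading. Now I'll lift it and carry it over bore 1.

Request:
{"name": "step_arm", "arguments": {
  "moves": [
    [[0, 0, 0, -0.02, 0, 0, 0.15], [0, 0, 0, -0.05, 0, 0, 0.15], [0, 0, 0, -0.08, 0, 0, 0.15], [0, 0, 0, -0.1, 0, 0, 0.15], [0, 0, 0, -0.1, 0.018, 0.027, 0.15], [0, 0, 0, -0.1, 0.04, 0.06, 0.15], [0, 0, 0, -0.1, 0.064, 0.095, 0.15], [0, 0, 0, -0.1, 0.087, 0.13, 0.15], [0, 0, 0, -0.1, 0.11, 0.165, 0.15], [0, 0, 0, -0.1, 0.134, 0.2, 0.15], [0, 0, 0, -0.1, 0.154, 0.23, 0.15], [0, 0, 0, -0.1, 0.165, 0.248, 0.15]]
  ],
  "force": 30
}}

```text
clock: 8.5
tcp_pos: [0.6433, 0.2168, 0.1174]
orientation: [0.696, -0.124, 0.696, 0.123]
wrist_force: [0.4, -0.1, -0.2]
finger_gap: 0.0211
```

Request:
{"name": "step_arm", "arguments": {
  "moves": [
    [[0, 0, 0, 0, 0, 0, 0.15], [0, 0, 0, 0, 0, 0, 0.15]]
  ]
}}

```text
clock: 8.7
tcp_pos: [0.6426, 0.217, 0.1163]
orientation: [0.696, -0.124, 0.697, 0.123]
wrist_force: [-0.6, -0.1, 0.1]
finger_gap: 0.0209
```

```bash
python3 - <<'E'
from dep import *
plan([.6422,.2145,.065],0.35)
look("side8",200,202,292,294)
b=cv2.resize(cv2.imread(f"pics/side8.png")[180:280,200:310],(660,600),interpolation=cv2.INTER_CUBIC)
cv2.imwrite(f"pics/side8c.png",b)
plan([.6422,.2145,.065],0.35)
E
```

```text
yaw 0.3516 tcp [0.6426 0.217  0.1163] rot [ 0.0016 -0.002   0.0004] rot/deg 0.2 shift [ 0.0513 -0.0022 -0.0012] F [-0.6  -0.06  0.12] gap 0.0209 t 8.7 j [ 0.21  0.55  0.19  1.21 -0.    1.43]
[[-0.0018, -0.3444, 0.9388], [-0.0011, 0.9388, 0.3444], [-1.0, -0.0004, -0.002]]
200 484,-30,37
yaw 0.3509 tcp [0.6424 0.2163 0.1167] rot [ 0.0009 -0.002   0.0005] rot/deg 0.1 shift [ 0.0517 -0.0016 -0.0007] F [-0.23 -0.89 -0.47] gap 0.0212 t 8.75 j [ 0.21  0.55  0.19  1.21 -0.    1.43]
[[-0.0017, -0.3437, 0.9391], [-0.0012, 0.9391, 0.3437], [-1.0, -0.0005, -0.002]]
```

View pics/side8c.png

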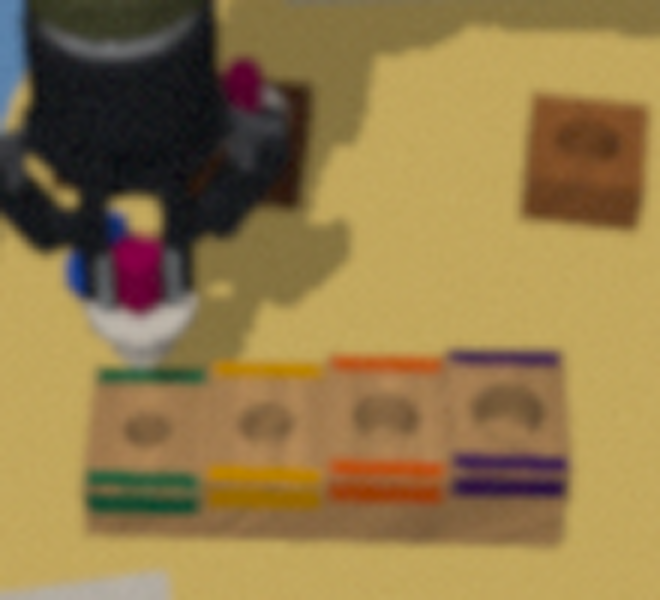

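```bash
cat > stp.py <<'E'
from h import *
import sys
def circ(c,r,n=90):
    t=np.linspace(0,2*np.pi,n);return np.c_[c[0]+r*np.cos(t),c[1]+r*np.sin(t),0*t+c[2]]
def overlay(f,tcp,off,r=.0119,box=(200,180,310,280),sc=6,foot=.0104,g=None,out="ov"):
    im=cv2.imread(f"pics/{f}.png");x0,y0,x1,y1=box
    b=cv2.resize(im[y0:y1,x0:x1],None,fx=sc,fy=sc,interpolation=cv2.INTER_CUBIC)
    c=np.array(tcp)+[off[0],off[1],-foot+(off[2] if len(off)>2 else 0)]
    for dz,rr in((.0,r),(.026,.024),(.032,.024),(.064,.011)):
        u=proj("side",circ(c+[0,0,dz],rr))
        cv2.polylines(b,[np.int32(((u-[x0,y0]+.5)*sc).round())],True,(0,255,0),1)
    if g is not None:
        for (x,y,z),rr in zip(g,(.0165,.0145,.0125,.0105)):
            u=proj("side",circ((x,y,z),rr));cv2.polylines(b,[np.int32(((u-[x0,y0]+.5)*sc).round())],True,(255,0,255),1)
    cv2.imwrite(f"pics/{out}.png",b)
def bores(q):
    c,s=np.cos(q[2]),np.sin(q[2]);return [(q[0]+a*c,q[1]+a*s,h) for a,h in((-.084,.061),(-.028,.054),(.028,.047),(.084,.040))]
E
python3 - <<'E'
from stp import *
overlay("side8",[.6425,.2165,.1165],[0,0],g=bores([.5599,.1972,.2015]),out="ov1")
print(np.round(bores([.5599,.1972,.2015]),4).tolist())
E
```

```text
[[0.4776, 0.1804, 0.061], [0.5325, 0.1916, 0.054], [0.5873, 0.2028, 0.047], [0.6422, 0.214, 0.04]]
```

View pics/ov1.png

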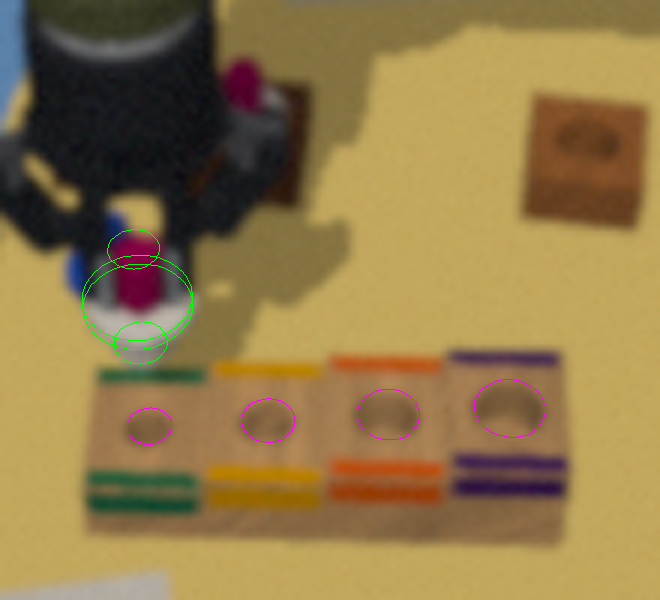

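```bash
cat > sf.py <<'E'
from stp import *
from fit import grads
from scipy.ndimage import map_coordinates
def sfit(f,tcp,foot=.0104,verbose=1):
    """grid search camera-frame apparent offset of stopper; lower arcs of flange bottom and foot"""
    im=cv2.cvtColor(cv2.imread(f"pics/{f}.png"),cv2.COLOR_BGR2RGB);G=grads(im,.8)
    res=[]
    for r in(.0119,.0139,.0159):
        best=(-1,)
        for dx in np.arange(-.006,.0061,.0005):
            for dy in np.arange(-.006,.0081,.0005):
                c=np.array(tcp)+[dx,dy,-foot];sc=0
                for dz,rr,a0,a1 in((0,r,20,160),(.026,.024,0,60),(.026,.024,120,180)):
                    t=np.radians(np.linspace(a0,a1,60))-.0
                    # camera at +y: lower arc faces +y
                    P=np.c_[c[0]+rr*np.cos(t),c[1]+rr*np.sin(t),0*t+c[2]+dz];u=proj("side",P)
                    tt=np.gradient(u,axis=0);tt/=np.linalg.norm(tt,axis=1)[:,None]
                    for gx,gy in G:
                        g=map_coordinates(gx,[u[:,1],u[:,0]],order=1)*-tt[:,1]+map_coordinates(gy,[u[:,1],u[:,0]],order=1)*tt[:,0]
                        sc+=np.abs(np.minimum(np.abs(g),60)).mean()*(1 if dz==0 else .5)
                if sc>best[0]:best=(sc,dx,dy)
        res.append((r,)+tuple(np.round(best,4)))
    return res
E
python3 - <<'E'
from sf import *
r=sfit("side8",[.6425,.2165,.1165]);print(r)
overlay("side8",[.6425,.2165,.1165],r[0][2:],g=bores([.5599,.1972,.2015]),out="ov2")
E
```

```text
[(0.0119, np.float64(158.1225), np.float64(0.0005), np.float64(0.003)), (0.0139, np.float64(165.2369), np.float64(0.0005), np.float64(0.001)), (0.0159, np.float64(167.5743), np.float64(0.001), np.float64(-0.0005))]
```

View pics/ov2.png

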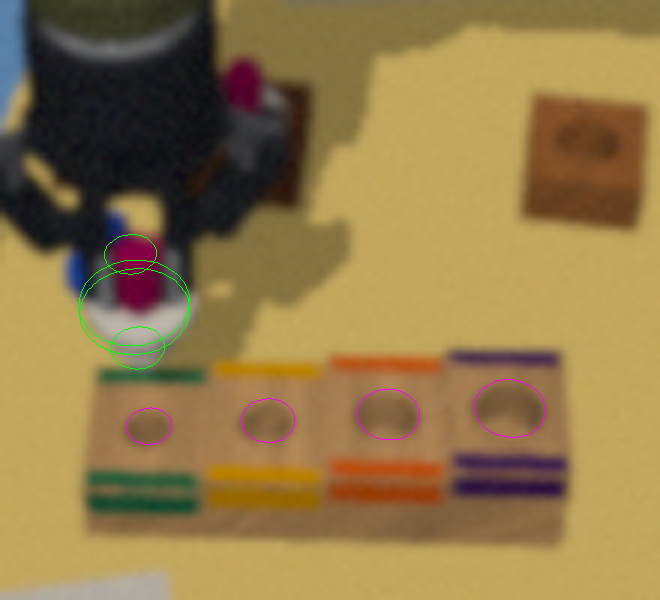

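```bash
python3 - <<'E'
from stp import *
def ext(f,c,box,z,note):
    im=cv2.imread(f"pics/{f}.png").astype(float)
    u=proj("side",circ((c[0],c[1],z),.024));print(note,"pred cols",u[:,0].min().round(2),u[:,0].max().round(2),"rows",u[:,1].min().round(2),u[:,1].max().round(2))
    x0,y0,x1,y1=box
    for v in range(y0,y1):print(v,[int(a) for a in im[v,x0:x1].min(1)])
ext("side7",(.4658,-.0257),(286,200,312,210),.034,"blk")
ext("side8",(.6425,.2165),(208,226,238,243),.1325,"air")
print(proj("side",[.6425,.2165,.1061]),proj("side",[.6425,.2285,.1061]))
E
```

```text
blk pred cols 290.0 304.81 rows 197.5 208.22
200 [85, 70, 50, 40, 40, 46, 46, 42, 68, 81, 63, 26, 0, 0, 0, 4, 28, 59, 76, 69, 47, 49, 69, 79, 82, 83]
201 [87, 72, 57, 41, 55, 76, 77, 63, 70, 81, 58, 23, 0, 0, 7, 38, 49, 68, 88, 82, 57, 56, 75, 88, 89, 87]
202 [90, 76, 53, 39, 63, 102, 114, 98, 91, 82, 60, 32, 17, 16, 45, 82, 95, 101, 111, 97, 72, 63, 81, 90, 91, 90]
203 [88, 74, 50, 43, 61, 104, 131, 130, 117, 106, 95, 84, 73, 76, 94, 126, 136, 142, 140, 118, 80, 63, 80, 90, 90, 91]
204 [85, 71, 49, 40, 52, 88, 126, 144, 143, 142, 141, 138, 134, 136, 141, 152, 158, 159, 152, 118, 75, 62, 79, 88, 90, 91]
205 [88, 71, 48, 38, 43, 67, 103, 134, 152, 157, 161, 159, 160, 160, 160, 162, 163, 155, 138, 100, 61, 60, 80, 90, 91, 90]
206 [86, 70, 45, 38, 37, 50, 76, 106, 133, 149, 159, 159, 161, 160, 160, 159, 152, 136, 110, 72, 53, 64, 83, 88, 92, 90]
207 [86, 70, 46, 35, 39, 40, 53, 73, 98, 119, 134, 141, 147, 145, 141, 135, 124, 102, 73, 53, 44, 68, 81, 92, 91, 91]
208 [81, 65, 45, 38, 37, 37, 36, 51, 60, 75, 89, 99, 106, 108, 105, 94, 80, 62, 47, 40, 44, 68, 82, 89, 90, 92]
209 [80, 63, 41
[... 1746 characters left out ...]
3, 95, 95, 92, 90, 92, 97, 93, 95, 96, 101, 111, 123, 129, 131, 126, 125, 117, 108, 93, 81, 68, 62, 65, 64, 65, 65, 66, 65, 63]
239 [90, 93, 92, 93, 94, 94, 92, 93, 93, 92, 96, 104, 117, 124, 129, 124, 123, 114, 101, 83, 71, 67, 65, 63, 65, 66, 65, 62, 58, 59]
240 [94, 94, 92, 91, 93, 91, 92, 91, 87, 87, 88, 92, 100, 111, 121, 124, 118, 105, 85, 69, 65, 61, 62, 63, 62, 63, 60, 53, 40, 28]
241 [93, 91, 93, 93, 93, 94, 92, 87, 78, 71, 68, 71, 79, 83, 91, 95, 89, 78, 58, 55, 51, 51, 53, 53, 56, 58, 62, 51, 24, 0]
242 [93, 93, 93, 95, 92, 92, 92, 84, 74, 59, 56, 55, 59, 59, 55, 59, 59, 51, 44, 42, 45, 42, 49, 48, 51, 59, 66, 61, 49, 34]
[[222.86950666 236.54974947]] [[221.61570597 240.01565185]]
```

```bash
python3 - <<'E'
from h import *
for f in("side0","side4","side7"):
    im=cv2.imread(f"pics/{f}.png").min(2).astype(float)
    for v in(204,205,206):
        r=im[v,286:312];c=np.where(r>95)[0];a,b=c[0],c[-1]
        l=286+a-(r[a]-95)/(r[a]-r[a-1]);rr=286+b+(r[b]-95)/(r[b]-r[b+1]);print(f,v,round(l,2),round(rr,2),round((l+rr)/2,2))
    c=im[203:212,298];k=np.where(c>95)[0][-1];print(" bottom",203+k+(c[k]-95)/(c[k]-c[k+1]))
plan([.6433,.2153,.056],0.35)
E
```

```text
side0 204 290.62 305.1 297.86
side0 205 291.22 304.57 297.9
side0 206 292.19 303.87 298.03
 bottom 208.15
side4 204 290.61 305.08 297.85
side4 205 291.21 304.6 297.9
side4 206 292.21 303.92 298.07
 bottom 208.1627906976744
side7 204 291.18 305.53 298.36
side7 205 291.78 305.13 298.45
side7 206 292.63 304.39 298.51
 bottom 208.2340425531915
yaw 0.3509 tcp [0.6424 0.2163 0.1167] rot [ 0.0009 -0.002   0.0005] rot/deg 0.1 shift [ 0.0607 -0.0012  0.0006] F [-0.23 -0.89 -0.47] gap 0.0212 t 8.75 j [ 0.21  0.55  0.19  1.21 -0.    1.43]
[[-0.0017, -0.3437, 0.9391], [-0.0012, 0.9391, 0.3437], [-1.0, -0.0005, -0.002]]
```

Both cameras agree once corrected against the held stopper: gauge centre at (0.5618, 0.1985) in robot coordinates. I'll descend on bore 1.

Request:
{"name": "step_arm", "arguments": {
  "moves": [
    [[0, 0, 0, 0.02, -0.0015, 0.001, 0.15], [0, 0, 0, 0.04, -0.0015, 0.0013, 0.15], [0, 0, 0, 0.055, -0.0015, 0.0013, 0.15], [0, 0, 0, 0.059, -0.0015, 0.0013, 0.15], [0, 0, 0, 0.06, -0.0015, 0.0013, 0.15], [0, 0, 0, 0.06, -0.0015, 0.0013, 0.15]]
  ]
}}

```text
clock: 9.35
tcp_pos: [0.6443, 0.2148, 0.0576]
orientation: [0.696, -0.123, 0.697, 0.123]
wrist_force: [-0.3, -0.3, -0.7]
finger_gap: 0.021
```

```bash
python3 - <<'E'
from dep import *
from stp import *
plan([.6441,.2153,.0504],0.35)
snap("side","side9");overlay("side9",pose()[1],[0,0],g=bores([.5618,.1985,.201]),out="ov3")
E
```

```text
yaw 0.3501 tcp [0.6443 0.2148 0.0576] rot [ 0.0001 -0.0011  0.0007] rot/deg 0.1 shift [0.0072 0.0006 0.    ] F [-0.33 -0.3  -0.69] gap 0.021 t 9.35 j [ 0.2   0.59  0.1   1.08 -0.    1.42]
[[-0.0008, -0.343, 0.9393], [-0.0011, 0.9393, 0.343], [-1.0, -0.0007, -0.0011]]
```

View pics/ov3.png

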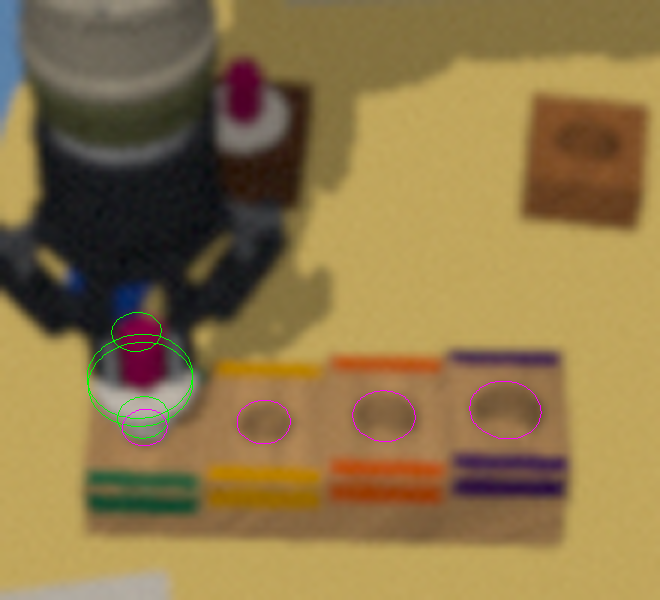

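Request:
{"name": "step_arm", "arguments": {
  "moves": [
    [[0, 0, 0, 0.003, 0.0005, 0, 0.15], [0, 0, 0, 0.005, 0.0005, 0, 0.15], [0, 0, 0, 0.006, 0.0005, 0, 0.15], [0, 0, 0, 0.006, 0.0005, 0, 0.15]]
  ]
}}

```text
clock: 9.8
tcp_pos: [0.6443, 0.2155, 0.0517]
orientation: [0.696, -0.124, 0.696, 0.123]
wrist_force: [1.2, 0.2, -0.8]
finger_gap: 0.021
```

Request:
{"name": "step_arm", "arguments": {
  "moves": [
    [[0, 0, 0, 0.001, 0, 0, 0.15], [0, 0, 0, 0.001, 0, 0, 0.15]]
  ]
}}

```text
clock: 10.0
tcp_pos: [0.6442, 0.2156, 0.0505]
orientation: [0.696, -0.124, 0.697, 0.123]
wrist_force: [-0.8, -0.4, -0.6]
finger_gap: 0.0208
```

Request:
{"name": "step_arm", "arguments": {
  "moves": [
    [[0, 0, 0, 0.001, 0, 0, 0.15], [0, 0, 0, 0.001, 0, 0, 0.15]]
  ]
}}

```text
clock: 10.2
tcp_pos: [0.6443, 0.2156, 0.0504]
orientation: [0.696, -0.124, 0.696, 0.123]
wrist_force: [-1.7, -0.4, 5.8]
finger_gap: 0.0209
```

Contact at 5.8 N, exactly at the expected height, so the foot is on the bore 1 mouth. I'll hold a little longer.

Request:
{"name": "step_arm", "arguments": {
  "moves": [
    [[0, 0, 0, 0.001, 0, 0, 0.15], [0, 0, 0, 0.001, 0, 0, 0.15]]
  ]
}}

```text
clock: 10.4
tcp_pos: [0.6443, 0.2156, 0.0504]
orientation: [0.696, -0.124, 0.696, 0.123]
wrist_force: [-2.5, -1.1, 6.5]
finger_gap: 0.0212
```

Request:
{"name": "step_arm", "arguments": {
  "moves": [
    [[0, 0, 0, -0.005, 0, 0, 0.15], [0, 0, 0, -0.025, 0, 0, 0.15], [0, 0, 0, -0.025, 0, 0, 0.15], [0, 0, 0, -0.025, 0, 0, 0.15]]
  ]
}}

```text
clock: 10.8
tcp_pos: [0.6449, 0.2157, 0.0757]
orientation: [0.697, -0.124, 0.696, 0.123]
wrist_force: [-0.2, 0.5, -0.5]
finger_gap: 0.0207
```

```bash
python3 - <<'E'
from h import *
plan([.5892,.2041,.060],0.35)
E
```

```text
yaw 0.3506 tcp [0.6449 0.2157 0.0757] rot [0.0006 0.0017 0.0013] rot/deg 0.1 shift [ 0.0156  0.0082 -0.0563] F [-0.2   0.51 -0.48] gap 0.0207 t 10.8 j [ 0.21  0.57  0.12  1.12 -0.    1.43]
[[0.002, -0.3435, 0.9392], [-0.0006, 0.9392, 0.3435], [-1.0, -0.0013, 0.0017]]
```

Request:
{"name": "step_arm", "arguments": {
  "moves": [
    [[0, 0, 0, 0, 0.004, -0.028, 0.15], [0, 0, 0, 0, 0.008, -0.056, 0.15], [0, 0, 0, 0.005, 0.008, -0.0563, 0.15], [0, 0, 0, 0.011, 0.008, -0.0563, 0.15], [0, 0, 0, 0.0155, 0.008, -0.0563, 0.15], [0, 0.001, 0.001, 0.0155, 0.008, -0.0563, 0.15], [0, 0.001, 0.001, 0.0155, 0.008, -0.0563, 0.15]]
  ]
}}

```text
clock: 11.5
tcp_pos: [0.5899, 0.2039, 0.0596]
orientation: [0.696, -0.123, 0.696, 0.123]
wrist_force: [0.2, -0.9, -0.5]
finger_gap: 0.021
```

```bash
python3 - <<'E'
from dep import *
from stp import *
plan([.5892,.2041,.0574],0.35)
snap("side","side10");overlay("side10",pose()[1],[0,0],g=bores([.5618,.1985,.201]),out="ov4")
E
```

```text
yaw 0.3504 tcp [0.5899 0.2039 0.0596] rot [0.0004 0.0003 0.0002] rot/deg 0.0 shift [ 0.0022  0.0004 -0.0006] F [ 0.16 -0.87 -0.51] gap 0.021 t 11.5 j [ 0.2   0.48 -0.07  1.02 -0.    1.42]
[[0.0004, -0.3433, 0.9392], [-0.0001, 0.9392, 0.3433], [-1.0, -0.0002, 0.0003]]
```

View pics/ov4.png

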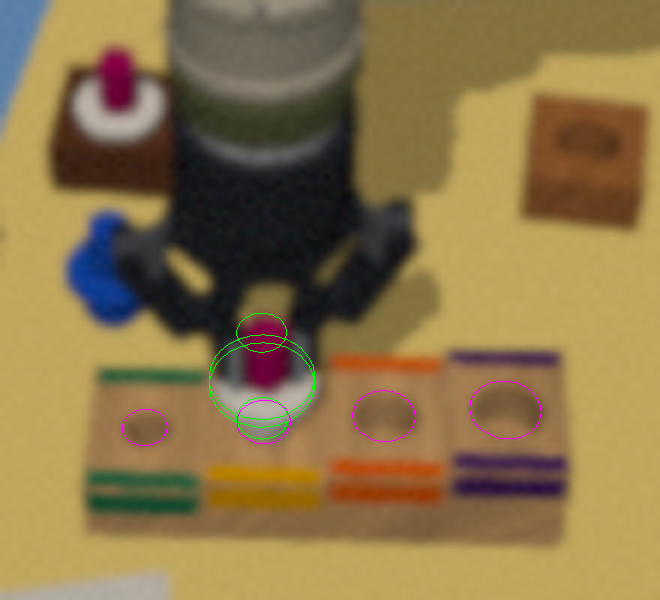

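The stopper sits centrally over bore 2. Pressing gently.

Request:
{"name": "step_arm", "arguments": {
  "moves": [
    [[0, 0, 0, 0.001, 0.0004, -0.0006, 0.15], [0, 0, 0, 0.002, 0.0004, -0.0006, 0.15], [0, 0, 0, 0.002, 0.0004, -0.0006, 0.15]]
  ]
}}

```text
clock: 11.85
tcp_pos: [0.5893, 0.2041, 0.0578]
orientation: [0.697, -0.123, 0.696, 0.123]
wrist_force: [0.2, 0.9, -0.0]
finger_gap: 0.0213
```

Request:
{"name": "step_arm", "arguments": {
  "moves": [
    [[0, 0, 0, 0.001, 0, 0, 0.15], [0, 0, 0, 0.001, 0, 0, 0.15]]
  ]
}}

```text
clock: 12.05
tcp_pos: [0.5894, 0.2042, 0.0574]
orientation: [0.697, -0.123, 0.696, 0.123]
wrist_force: [-0.3, -0.6, 3.5]
finger_gap: 0.0215
```

Request:
{"name": "step_arm", "arguments": {
  "moves": [
    [[0, 0, 0, 0.001, 0, 0, 0.15], [0, 0, 0, 0.001, 0, 0, 0.15]]
  ]
}}

```text
clock: 12.25
tcp_pos: [0.5895, 0.2042, 0.0574]
orientation: [0.697, -0.123, 0.696, 0.123]
wrist_force: [-2.3, -1.3, 6.7]
finger_gap: 0.0211
```

It rests on the mouth at 6.7 N. To rule out misalignment I'll slide it in a small ±2.5 mm pattern under light pressure.

Request:
{"name": "step_arm", "arguments": {
  "moves": [
    [[0, 0, 0, 0.0009, 0.001, 0, 0.15], [0, 0, 0, 0.0009, 0.002, 0, 0.15], [0, 0, 0, 0.0009, 0.0025, 0.001, 0.15], [0, 0, 0, 0.0009, 0.0015, 0.002, 0.15], [0, 0, 0, 0.0009, 0, 0.0025, 0.15], [0, 0, 0, 0.0009, 0, 0.0015, 0.15], [0, 0, 0, 0.0009, 0, 0, 0.15], [0, 0, 0, 0.0009, 0, -0.001, 0.15], [0, 0, 0, 0.0009, 0, -0.002, 0.15], [0, 0, 0, 0.0009, -0.0015, -0.002, 0.15], [0, 0, 0, 0.0009, -0.0015, -0.001, 0.15], [0, 0, 0, 0.0009, -0.0025, 0, 0.15]]
  ]
}}

```text
clock: 13.45
tcp_pos: [0.5895, 0.2026, 0.0574]
orientation: [0.697, -0.123, 0.696, 0.124]
wrist_force: [-5.4, 5.0, 11.5]
finger_gap: 0.0211
```

```bash
python3 - <<'E'
from dep import *
plan([.5892,.2041,.0574],0.35)
E
```

```text
yaw 0.3511 tcp [0.5895 0.2026 0.0574] rot [ 0.0011  0.0015 -0.0012] rot/deg 0.1 shift [-0.      0.0015  0.0002] F [-5.41  4.97 11.48] gap 0.0211 t 13.45 j [ 0.2   0.48 -0.08  1.01  0.    1.42]
[[0.001, -0.3439, 0.939], [0.0016, 0.939, 0.3439], [-1.0, 0.0012, 0.0015]]
```

Still resting at the same height, so it looks too big. The lateral tracking was imperfect though, so I'll lift and tilt the foot towards the side camera to estimate the plug's width.

Request:
{"name": "step_arm", "arguments": {
  "moves": [
    [[0, 0, 0, -0.005, 0, 0, 0.15], [0, 0, 0, -0.04, 0, 0, 0.15], [0, 0, 0, -0.08, 0, 0, 0.15], [0, 0, 0.14, -0.1, 0, 0, 0.15], [0, 0, 0.28, -0.1, 0, 0, 0.15], [0, 0, 0.42, -0.1, 0, 0, 0.15], [0, 0, 0.56, -0.1, 0, 0, 0.15], [0, 0, 0.6, -0.1, 0, 0, 0.15], [0, 0, 0.6, -0.1, 0, 0, 0.15]]
  ]
}}

```text
clock: 14.35
tcp_pos: [0.5889, 0.1998, 0.1545]
orientation: [0.627, 0.09, 0.703, 0.323]
wrist_force: [-0.1, 0.1, -1.1]
finger_gap: 0.0208
```

```bash
python3 - <<'E'
from dep import *
s,p,R=pose();M=R.as_matrix();print(p,M.round(3).tolist(),s["joint_pos"])
snap("side","side11")
f=p+M[:,0]*.0104
print(proj("side",[f]))
b=cv2.imread("pics/side11.png")
def circ(c,r):
    t=np.linspace(0,2*np.pi,90);return c+r*(np.cos(t)[:,None]*M[:,1]+np.sin(t)[:,None]*M[:,2])
u=proj("side",[f])[0];x0,y0=int(u[0]-30),int(u[1]-30);sc=10
big=cv2.resize(b[y0:y0+60,x0:x0+60],None,fx=sc,fy=sc,interpolation=cv2.INTER_CUBIC);raw=big.copy()
for r,c in((.0119,(0,255,0)),(.0139,(255,0,0)),(.0159,(255,0,255))):
    cv2.polylines(big,[np.int32((proj("side",circ(f,r))-[x0,y0]+.5)*sc)],True,c,1)
cv2.polylines(big,[np.int32((proj("side",circ(f-.026*M[:,0],.024))-[x0,y0]+.5)*sc)],True,(0,255,255),1)
cv2.imwrite("pics/tilt.png",big);cv2.imwrite("pics/tiltr.png",raw)
E
```

```text
[0.58893577 0.19980723 0.15448712] [[-0.196, -0.278, 0.94], [0.531, 0.776, 0.341], [-0.824, 0.567, -0.004]] [-0.08042864  0.58966361  0.19079521  1.45370449  0.53981619  1.06566614]
[[243.96671135 227.65628091]]
```

View pics/tilt.png

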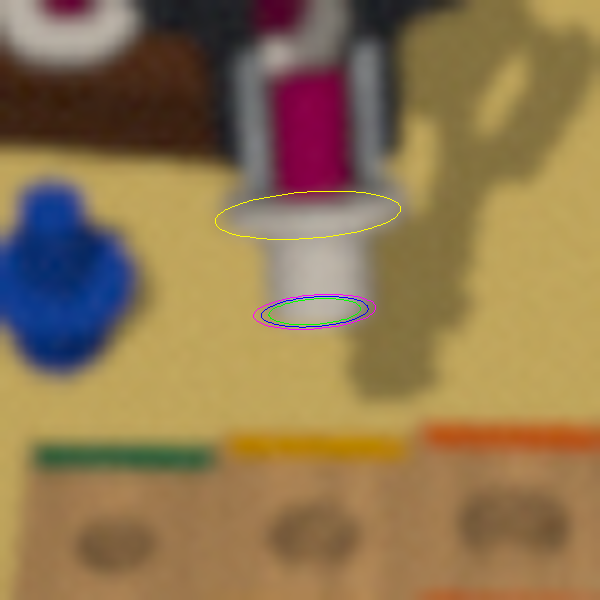

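```bash
python3 - <<'E'
from h import *
im=cv2.imread("pics/side11.png").astype(float)
x0,y0=213,197
for v in range(214,230):
    print(v,[int(a) for a in im[v,232:256,0]])
print(proj("side",[[.5889,.1998,.1545]]))
E
```

```text
214 [84, 83, 80, 77, 80, 106, 121, 108, 76, 64, 66, 70, 70, 65, 64, 54, 66, 97, 112, 105, 98, 93, 94, 86]
215 [90, 88, 89, 87, 92, 106, 113, 103, 74, 63, 67, 71, 72, 72, 67, 65, 73, 89, 103, 106, 108, 101, 94, 83]
216 [91, 95, 94, 99, 102, 108, 106, 95, 84, 79, 79, 77, 80, 80, 83, 89, 99, 108, 111, 119, 120, 110, 92, 84]
217 [94, 96, 97, 104, 112, 115, 113, 113, 111, 109, 109, 111, 113, 115, 114, 117, 128, 134, 135, 132, 127, 105, 89, 76]
218 [93, 92, 95, 103, 120, 130, 134, 136, 137, 137, 142, 144, 150, 150, 150, 150, 151, 149, 143, 131, 117, 95, 81, 69]
219 [92, 90, 91, 101, 120, 136, 141, 146, 149, 152, 155, 161, 163, 163, 162, 158, 155, 141, 124, 110, 95, 75, 67, 66]
220 [95, 92, 91, 97, 106, 115, 124, 132, 142, 147, 151, 155, 157, 158, 154, 148, 136, 119, 96, 82, 71, 66, 64, 64]
221 [92, 93, 95, 93, 95, 100, 105, 118, 133, 145, 154, 158, 162, 161, 155, 151, 136, 112, 83, 67, 65, 63, 64, 62]
222 [93, 91, 92, 93, 92, 93, 98, 112, 132, 149, 158, 164, 168, 167, 164, 157, 142, 112, 84, 65, 60, 64, 61, 62]
223 [93, 93, 94, 92, 91, 94, 97, 112, 133, 149, 157, 166, 170, 170, 167, 159, 145, 117, 86, 68, 61, 63, 64, 63]
224 [90, 93, 92, 94, 93, 92, 96, 111, 133, 147, 159, 164, 171, 169, 165, 159, 142, 119, 90, 66, 64, 63, 65, 61]
225 [92, 91, 92, 91, 92, 94, 97, 109, 129, 149, 160, 166, 169, 168, 167, 159, 144, 120, 90, 68, 63, 66, 64, 64]
226 [94, 92, 92, 93, 93, 94, 94, 109, 128, 146, 159, 166, 170, 169, 167, 160, 145, 124, 91, 67, 63, 66, 66, 62]
227 [92, 92, 91, 94, 92, 91, 94, 103, 124, 148, 160, 167, 168, 168, 165, 157, 141, 117, 88, 67, 64, 64, 63, 62]
228 [93, 91, 92, 94, 93, 92, 94, 98, 116, 140, 152, 158, 161, 160, 158, 145, 125, 99, 78, 66, 63, 65, 63, 61]
229 [95, 92, 93, 91, 93, 92, 92, 93, 103, 117, 128, 132, 133, 132, 124, 113, 94, 78, 66, 63, 60, 64, 65, 62]
[[243.71010912 223.79251331]]
```

In profile the plug is about 10.4–10.9 px wide, roughly 27–28 mm against 48 mm for the flange at 18.6 px. That fits the 27.8 mm plug, so bore 2 really is too small. I'll untilt and go to bore 3.

```bash
python3 - <<'E'
from h import *
plan([.5344,.1929,.12],0.35)
E
```

```text
yaw 0.3492 tcp [0.5891 0.2009 0.1556] rot [-0.0015 -0.0019 -0.601 ] rot/deg 34.4 shift [ 0.0357 -0.011  -0.054 ] F [-0.02 -0.15 -0.05] gap 0.0209 t 14.4 j [-0.08  0.59  0.19  1.45  0.54  1.07]
[[-0.1952, -0.2809, 0.9397], [0.5307, 0.7754, 0.3421], [-0.8247, 0.5655, -0.0023]]
```

Request:
{"name": "step_arm", "arguments": {
  "moves": [
    [[0, 0, -0.14, 0, 0, -0.01, 0.15], [0, 0, -0.28, 0.01, -0.003, -0.025, 0.15], [0, -0.001, -0.42, 0.02, -0.006, -0.04, 0.15], [-0.001, -0.002, -0.56, 0.03, -0.009, -0.05, 0.15], [-0.0015, -0.002, -0.601, 0.0357, -0.011, -0.054, 0.15], [-0.0015, -0.002, -0.601, 0.0357, -0.011, -0.054, 0.15], [-0.0015, -0.002, -0.601, 0.0357, -0.011, -0.054, 0.15]]
  ]
}}

```text
clock: 15.1
tcp_pos: [0.5343, 0.1939, 0.1209]
orientation: [0.697, -0.124, 0.696, 0.124]
wrist_force: [0.4, 0.3, -0.0]
finger_gap: 0.0211
```

```bash
python3 - <<'E'
from h import *
plan([.5344,.1929,.067],0.35)
E
```

```text
yaw 0.3519 tcp [0.5343 0.1939 0.1209] rot [ 0.0019  0.0014 -0.0001] rot/deg 0.1 shift [ 0.0539 -0.001  -0.0003] F [ 0.37  0.28 -0.04] gap 0.0211 t 15.1 j [ 0.21  0.34 -0.13  1.1   0.    1.43]
[[0.0013, -0.3447, 0.9387], [0.0006, 0.9387, 0.3447], [-1.0, 0.0001, 0.0014]]
```

Request:
{"name": "step_arm", "arguments": {
  "moves": [
    [[0, 0, 0, 0.025, -0.001, 0, 0.15], [0.002, 0.001, 0, 0.045, -0.001, 0, 0.15], [0.002, 0.001, 0, 0.053, -0.001, 0, 0.15], [0.002, 0.001, 0, 0.053, -0.001, 0, 0.15], [0.002, 0.001, 0, 0.053, -0.001, 0, 0.15]]
  ]
}}

```text
clock: 15.6
tcp_pos: [0.5356, 0.1925, 0.0686]
orientation: [0.697, -0.123, 0.696, 0.123]
wrist_force: [1.0, -0.7, 0.6]
finger_gap: 0.021
```

```bash
python3 - <<'E'
from dep import *
from stp import *
plan([.5344,.1929,.0644],0.35)
snap("side","side12");overlay("side12",pose()[1],[-.0019,.001],r=.0139,g=bores([.5618-.0019,.1985+.0014,.201]),out="ov5")
E
```

```text
yaw 0.3489 tcp [0.5356 0.1925 0.0686] rot [-0.0011  0.0012 -0.0002] rot/deg 0.1 shift [ 0.0042  0.0007 -0.001 ] F [ 0.98 -0.69  0.63] gap 0.021 t 15.6 j [ 0.2   0.38 -0.21  0.98  0.    1.43]
[[0.0011, -0.3418, 0.9398], [0.0006, 0.9398, 0.3418], [-1.0, 0.0002, 0.0012]]
```

View pics/ov5.png

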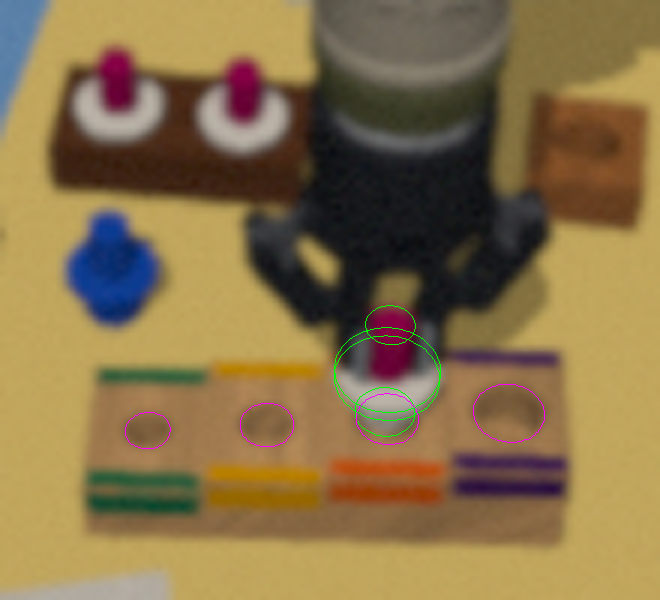

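Request:
{"name": "step_arm", "arguments": {
  "moves": [
    [[0, 0.001, 0, 0.002, 0.0005, -0.0008, 0.15], [0, 0.001, 0, 0.0035, 0.0005, -0.001, 0.15], [0, 0.001, 0, 0.0035, 0.0005, -0.001, 0.15]]
  ]
}}

```text
clock: 15.95
tcp_pos: [0.5348, 0.1929, 0.0657]
orientation: [0.697, -0.123, 0.696, 0.123]
wrist_force: [-0.6, 0.4, -0.5]
finger_gap: 0.0212
```

Request:
{"name": "step_arm", "arguments": {
  "moves": [
    [[0, 0, 0, 0.001, 0, 0, 0.15], [0, 0, 0, 0.0015, 0, 0, 0.15]]
  ]
}}

```text
clock: 16.15
tcp_pos: [0.5348, 0.193, 0.0642]
orientation: [0.697, -0.123, 0.696, 0.123]
wrist_force: [0.2, 0.3, -0.6]
finger_gap: 0.0209
```

Request:
{"name": "step_arm", "arguments": {
  "moves": [
    [[0, 0, 0, 0.001, 0, 0, 0.15], [0, 0, 0, 0.001, 0, 0, 0.15]]
  ]
}}

```text
clock: 16.35
tcp_pos: [0.5347, 0.193, 0.063]
orientation: [0.697, -0.123, 0.696, 0.123]
wrist_force: [0.3, -0.5, -0.6]
finger_gap: 0.0212
```

Request:
{"name": "step_arm", "arguments": {
  "moves": [
    [[0, 0, 0, 0.001, 0, 0, 0.15], [0, 0, 0, 0.001, 0, 0, 0.15]]
  ]
}}

```text
clock: 16.55
tcp_pos: [0.5345, 0.193, 0.0618]
orientation: [0.697, -0.123, 0.696, 0.123]
wrist_force: [-0.9, -0.7, 0.2]
finger_gap: 0.0211
```

It is entering bore 3, 2.6 mm so far. Before going deeper I'll probe sideways: a 23.8 mm plug would have ±2.6 mm of free play here, a 27.8 mm plug only ±0.6 mm.

Request:
{"name": "step_arm", "arguments": {
  "moves": [
    [[0, 0, 0, 0, 0.001, 0, 0.15], [0, 0, 0, 0, 0.0018, 0, 0.15], [0, 0, 0, 0, 0.0018, 0, 0.15]]
  ]
}}

```text
clock: 16.85
tcp_pos: [0.5342, 0.1941, 0.0619]
orientation: [0.697, -0.123, 0.696, 0.122]
wrist_force: [0.2, -3.9, -0.0]
finger_gap: 0.0213
```

Request:
{"name": "step_arm", "arguments": {
  "moves": [
    [[0, 0, 0, 0, -0.001, 0, 0.15], [0, 0, 0, 0, -0.002, 0, 0.15], [0, 0, 0, 0, -0.0025, 0, 0.15], [0, 0, 0, 0, -0.0025, 0, 0.15]]
  ]
}}

```text
clock: 17.25
tcp_pos: [0.535, 0.1919, 0.0619]
orientation: [0.697, -0.123, 0.696, 0.123]
wrist_force: [0.5, 0.0, -0.0]
finger_gap: 0.0213
```

Request:
{"name": "step_arm", "arguments": {
  "moves": [
    [[0, 0, 0, 0, -0.001, 0, 0.15], [0, 0, 0, 0, -0.0015, 0, 0.15], [0, 0, 0, 0, -0.0015, 0, 0.15]]
  ]
}}

```text
clock: 17.55
tcp_pos: [0.5352, 0.1911, 0.062]
orientation: [0.697, -0.123, 0.696, 0.123]
wrist_force: [-1.2, 2.5, 1.1]
finger_gap: 0.0213
```

Request:
{"name": "step_arm", "arguments": {
  "moves": [
    [[0, 0, 0, 0, 0.0015, 0.001, 0.15], [0, 0, 0, 0, 0.0015, 0.002, 0.15], [0, 0, 0, 0, 0.0015, 0.002, 0.15]]
  ]
}}

```text
clock: 17.85
tcp_pos: [0.5359, 0.1928, 0.0618]
orientation: [0.696, -0.123, 0.697, 0.123]
wrist_force: [-2.1, -0.5, 0.5]
finger_gap: 0.0212
```

Request:
{"name": "step_arm", "arguments": {
  "moves": [
    [[0, 0, 0, 0, 0, -0.001, 0.15], [0, 0, 0, 0, 0, -0.002, 0.15], [0, 0, 0, 0, 0, -0.003, 0.15], [0, 0, 0, 0, 0, -0.003, 0.15]]
  ]
}}

```text
clock: 18.25
tcp_pos: [0.5338, 0.1919, 0.062]
orientation: [0.697, -0.123, 0.696, 0.123]
wrist_force: [1.0, 0.4, -1.2]
finger_gap: 0.021
```

It is blocked on both sides within about 2–3 mm, grip compliance included, which is far less than 5.2 mm. So this is the 27.8 mm plug and bore 3 is right. Centring at (0.535, 0.1928) and lowering it.

Request:
{"name": "step_arm", "arguments": {
  "moves": [
    [[0, 0, 0, 0, 0.0005, 0.0013, 0.15], [0, 0, 0, 0.001, 0.0005, 0.0013, 0.15], [0, 0, 0, 0.004, 0.0005, 0.0013, 0.15], [0, 0, 0, 0.006, 0.0005, 0.0013, 0.15]]
  ]
}}

```text
clock: 18.65
tcp_pos: [0.5346, 0.1928, 0.0556]
orientation: [0.696, -0.123, 0.696, 0.123]
wrist_force: [0.6, -0.5, -0.5]
finger_gap: 0.0211
```

Request:
{"name": "step_arm", "arguments": {
  "moves": [
    [[0, 0, 0, 0.003, 0, 0, 0.15], [0, 0, 0, 0.005, 0, 0, 0.15], [0, 0, 0, 0.007, 0, 0, 0.15]]
  ]
}}

```text
clock: 18.95
tcp_pos: [0.5344, 0.1927, 0.0482]
orientation: [0.696, -0.123, 0.696, 0.123]
wrist_force: [0.0, 0.0, -0.1]
finger_gap: 0.021
```

Request:
{"name": "step_arm", "arguments": {
  "moves": [
    [[0, 0, 0, 0.003, 0, 0, 0.15], [0, 0, 0, 0.006, 0, 0, 0.15], [0, 0, 0, 0.008, 0, 0, 0.15], [0, 0, 0, 0.008, 0, 0, 0.15]]
  ]
}}

```text
clock: 19.35
tcp_pos: [0.5341, 0.1927, 0.0398]
orientation: [0.696, -0.123, 0.697, 0.123]
wrist_force: [-0.7, 0.2, -0.7]
finger_gap: 0.0209
```

Request:
{"name": "step_arm", "arguments": {
  "moves": [
    [[0, 0, 0, 0.001, 0, 0, 0.15], [0, 0, 0, 0.0015, 0, 0, 0.15]]
  ]
}}

```text
clock: 19.55
tcp_pos: [0.5342, 0.1927, 0.0384]
orientation: [0.696, -0.123, 0.697, 0.123]
wrist_force: [-1.2, 0.2, 4.0]
finger_gap: 0.0213
```

Request:
{"name": "step_arm", "arguments": {
  "moves": [
    [[0, 0, 0, 0.001, 0, 0, 0.15], [0, 0, 0, 0.001, 0, 0, 0.15], [0, 0, 0, 0.001, 0, 0, 0.15]]
  ]
}}

```text
clock: 19.85
tcp_pos: [0.5342, 0.1927, 0.0384]
orientation: [0.696, -0.123, 0.696, 0.123]
wrist_force: [-3.3, -0.6, 5.6]
finger_gap: 0.0206
```

```bash
python3 - <<'E'
from dep import *
from stp import *
plan([.535,.1928,.0384],0.35)
snap("side","side13");overlay("side13",pose()[1],[-.0019,.001],r=.0139,g=None,out="ov6")
E
```

```text
yaw 0.3495 tcp [0.5342 0.1927 0.0384] rot [-0.0005  0.      0.0001] rot/deg 0.0 shift [ 0.     -0.0002  0.0008] F [-3.27 -0.61  5.61] gap 0.0206 t 19.85 j [ 0.2   0.41 -0.25  0.91 -0.    1.43]
[[0.0001, -0.3425, 0.9395], [-0.0001, 0.9395, 0.3425], [-1.0, -0.0001, 0.0]]
```

View pics/ov6.png

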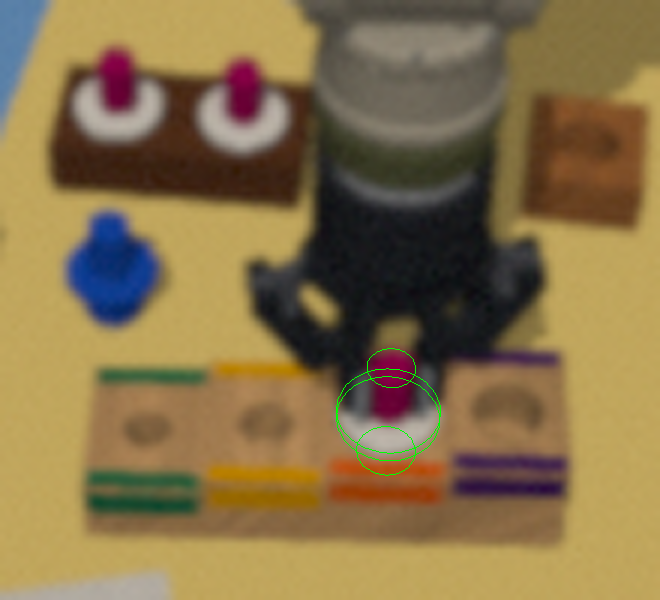

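The stopper is fully home: the TCP is at exactly −26 mm with 5.6 N on the step. Now I'll locate the orange tray compartment by its colour in the clean first pictures.

```bash
python3 - <<'E'
from h import *
for n,box in(("top",(290,170,355,265)),("side",(245,155,320,185))):
    im=cv2.cvtColor(cv2.imread(f"pics/{n}0.png"),cv2.COLOR_BGR2HSV).astype(int);x0,y0,x1,y1=box;c=im[y0:y1,x0:x1]
    for nm,lo,hi in(("green",60,95),("yellow",17,22),("orange",4,13),("violet",125,150)):
        m=((c[...,0]>=lo)&(c[...,0]<=hi)&(c[...,1]>120)).astype(np.uint8)
        k,l,st,ce=cv2.connectedComponentsWithStats(m);i=1+np.argmax(st[1:,4]);u=ce[i]+[x0,y0]
        print(n,nm,st[i,4],u.round(1),onplane(n,[u],.004).round(4))
s,p,R=pose();print(s["clock"])
E
```

```text
top green 320 [312.2 192.4] [[ 0.6399 -0.1776  0.004 ]]
top yellow 367 [318.3 209.5] [[ 0.5865 -0.1945  0.004 ]]
top orange 363 [324.4 227. ] [[ 0.5326 -0.2112  0.004 ]]
top violet 336 [330.6 244.9] [[ 0.4786 -0.2277  0.004 ]]
side green 94 [254.9 170.5] [[ 0.6408 -0.1821  0.004 ]]
side yellow 800 [285.3 170.4] [[ 0.532  -0.2091  0.004 ]]
side orange 119 [285.2 169.2] [[ 0.5333 -0.216   0.004 ]]
side violet 75 [300.5 168.9] [[ 0.4779 -0.231   0.004 ]]
19.9
```

Request:
{"name": "step_arm", "arguments": {
  "moves": [
    [[0, 0, 0, -0.004, 0, 0.0003, 0.15], [0, 0, 0, -0.02, 0, 0.0003, 0.15], [0, 0, 0, -0.04, 0, 0.0003, 0.15], [0, 0, 0, -0.08, 0, 0, 0.15], [0, 0, 0, -0.1, 0, 0, 0.15], [0, 0, 0, -0.1, 0, 0, 0.15]]
  ]
}}

```text
clock: 20.5
tcp_pos: [0.5368, 0.1933, 0.1423]
orientation: [0.699, -0.123, 0.694, 0.123]
wrist_force: [0.1, 0.0, -0.3]
finger_gap: 0.0209
```

Request:
{"name": "step_arm", "arguments": {
  "moves": [
    [[0, 0, 0, 0, -0.019, -0.007, 0.15], [0, 0, 0, 0, -0.054, -0.02, 0.15], [0, 0, 0, 0, -0.092, -0.034, 0.15], [0, 0, 0, 0, -0.13, -0.048, 0.15], [0, 0, 0, 0, -0.168, -0.062, 0.15], [0, 0, 0, 0, -0.206, -0.076, 0.15], [0, 0, 0, 0, -0.244, -0.091, 0.15], [0, 0, 0, 0, -0.282, -0.105, 0.15], [0, 0, 0, 0, -0.32, -0.119, 0.15], [0, 0, 0, 0, -0.352, -0.131, 0.15], [0, 0, 0, 0, -0.372, -0.139, 0.15], [0, 0, 0, 0, -0.379, -0.141, 0.15]]
  ]
}}

```text
clock: 21.7
tcp_pos: [0.5334, -0.2132, 0.1402]
orientation: [0.699, -0.122, 0.694, 0.122]
wrist_force: [0.4, 0.6, -0.3]
finger_gap: 0.0209
```

```bash
python3 - <<'E'
from h import *
plan([.534,-.2105,.030],0.35)
E
```

```text
yaw 0.3465 tcp [ 0.5334 -0.2132  0.1402] rot [-0.0035  0.0058  0.0001] rot/deg 0.4 shift [0.1102 0.0023 0.0009] F [ 0.41  0.57 -0.25] gap 0.0209 t 21.7 j [-0.52  0.34 -0.09  1.14  0.    0.7 ]
[[0.0055, -0.3396, 0.9406], [0.0018, 0.9406, 0.3396], [-1.0, -0.0001, 0.0058]]
```

Request:
{"name": "step_arm", "arguments": {
  "moves": [
    [[-0.003, 0.006, 0, 0.03, 0.002, 0.001, 0.15], [-0.003, 0.006, 0, 0.06, 0.002, 0.001, 0.15], [-0.003, 0.006, 0, 0.09, 0.002, 0.001, 0.15], [-0.003, 0.006, 0, 0.1, 0.002, 0.001, 0.15], [-0.003, 0.006, 0, 0.11, 0.002, 0.001, 0.15], [-0.003, 0.006, 0, 0.11, 0.002, 0.001, 0.15]]
  ]
}}

```text
clock: 22.3
tcp_pos: [0.5339, -0.21, 0.0294]
orientation: [0.696, -0.123, 0.697, 0.123]
wrist_force: [0.0, -0.3, 0.2]
finger_gap: 0.0211
```

```bash
python3 - <<'E'
from dep import *
plan([.534,-.2105,.0144],0.35)
snap("side","side14");b=cv2.resize(cv2.imread("pics/side14.png")[140:230,230:350],None,fx=6,fy=6,interpolation=cv2.INTER_CUBIC);cv2.imwrite("pics/side14c.png",b)
E
```

```text
yaw 0.3501 tcp [ 0.5339 -0.21    0.0294] rot [ 0.0001 -0.0011 -0.001 ] rot/deg 0.1 shift [ 0.015  -0.0005 -0.    ] F [ 0.05 -0.34  0.19] gap 0.0211 t 22.3 j [-0.51  0.43 -0.25  0.9  -0.    0.71]
[[-0.0014, -0.3429, 0.9394], [0.0006, 0.9394, 0.3429], [-1.0, 0.001, -0.0011]]
```

View pics/side14c.png

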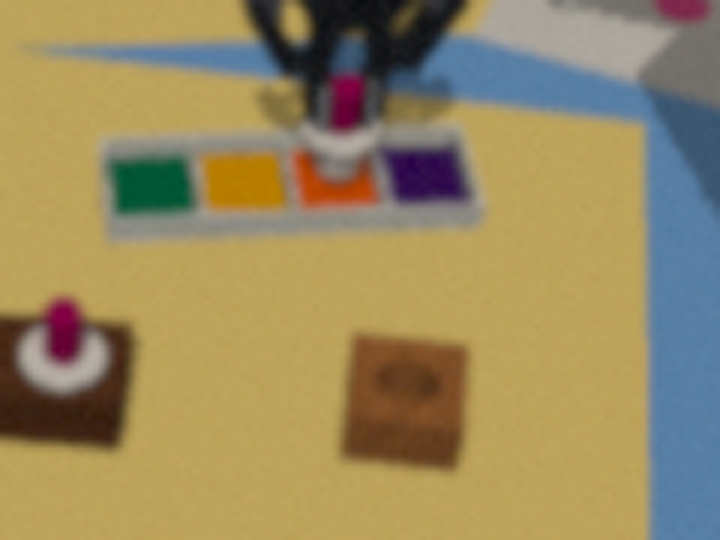

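The stopper hangs over the orange compartment at crop (340,165). Lowering it to the floor.

Request:
{"name": "step_arm", "arguments": {
  "moves": [
    [[0, 0, 0, 0.006, 0, 0, 0.15], [0, 0, 0, 0.011, 0, 0, 0.15], [0, 0, 0, 0.014, 0, 0, 0.15], [0, 0, 0, 0.0145, 0, 0, 0.15]]
  ]
}}

```text
clock: 22.75
tcp_pos: [0.5343, -0.2104, 0.0157]
orientation: [0.696, -0.123, 0.696, 0.123]
wrist_force: [0.5, -0.3, -1.0]
finger_gap: 0.0213
```

Request:
{"name": "step_arm", "arguments": {
  "moves": [
    [[0, 0, 0, 0.001, 0, 0, 0.15], [0, 0, 0, 0.001, 0, 0, 0.15]]
  ]
}}

```text
clock: 22.95
tcp_pos: [0.5343, -0.2105, 0.0147]
orientation: [0.696, -0.123, 0.696, 0.123]
wrist_force: [-1.7, -0.9, -1.0]
finger_gap: 0.0212
```

Request:
{"name": "step_arm", "arguments": {
  "moves": [
    [[0, 0, 0, 0.0008, 0, 0, 0.15], [0, 0, 0, 0.0008, 0, 0, 0.15]]
  ]
}}

```text
clock: 23.15
tcp_pos: [0.5345, -0.2106, 0.0145]
orientation: [0.696, -0.123, 0.696, 0.123]
wrist_force: [-0.9, 0.9, 3.1]
finger_gap: 0.0212
```

On the floor with 3.1 N. Opening, then retreating straight up.

Request:
{"name": "step_arm", "arguments": {
  "moves": [
    [[0, 0, 0, 0, 0, 0, 0.3], [0, 0, 0, 0, 0, 0, 0.5], [0, 0, 0, 0, 0, 0, 0.6], [0, 0, 0, 0, 0, 0, 0.6], [0, 0, 0, -0.02, 0, 0, 0.6], [0, 0, 0, -0.05, 0, 0, 0.6], [0, 0, 0, -0.09, 0, 0, 0.6], [0, 0, 0, -0.13, 0, 0, 0.6], [0, 0, 0, -0.15, 0, 0, 0.6], [0, 0, 0, -0.15, -0.03, -0.03, 0.6], [0, 0, 0, -0.15, -0.06, -0.06, 0.6], [0, 0, 0, -0.15, -0.1, -0.1, 0.6]]
  ]
}}

```text
clock: 24.35
tcp_pos: [0.4775, -0.3332, 0.1649]
orientation: [0.696, -0.124, 0.696, 0.124]
wrist_force: [1.2, -0.1, 0.2]
finger_gap: 0.0514
```

```bash
python3 - <<'E'
from dep import *
plan([.4,-.3,.17],0.35)
for n in("side","top"):snap(n,n+"15")
b=cv2.resize(cv2.imread("pics/side15.png")[140:240,170:320],None,fx=5,fy=5,interpolation=cv2.INTER_CUBIC);cv2.imwrite("pics/e1.png",b)
b=cv2.resize(cv2.imread("pics/top15.png")[120:270,160:360],None,fx=4,fy=4,interpolation=cv2.INTER_CUBIC);cv2.imwrite("pics/e2.png",b)
print(proj("top",[[.534-.0021,-.2105-.002,.07]]))
E
```

```text
yaw 0.3523 tcp [ 0.4775 -0.3332  0.1649] rot [0.0023 0.0008 0.001 ] rot/deg 0.2 shift [-0.0052  0.0579 -0.0613] F [ 1.15 -0.14  0.15] gap 0.0514 t 24.35 j [-0.75  0.34 -0.02  1.21  0.    0.47]
[[0.0011, -0.3451, 0.9386], [-0.0007, 0.9386, 0.3451], [-1.0, -0.001, 0.0008]]
[[328.59553731 225.42359497]]
```

View pics/e1.png

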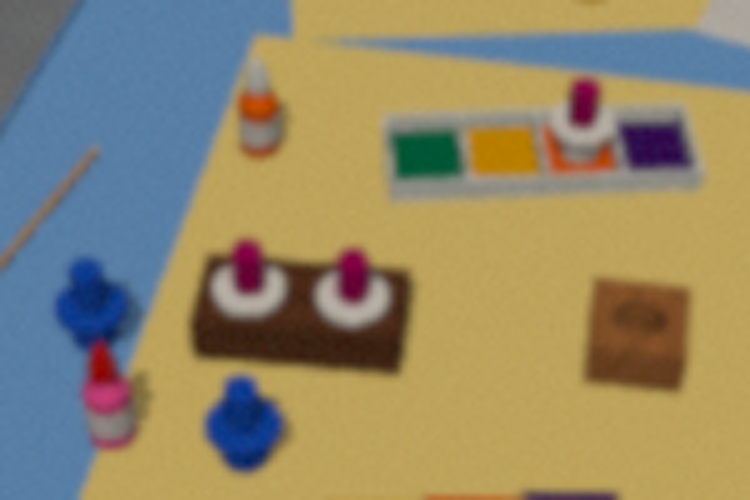

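View pics/e2.png

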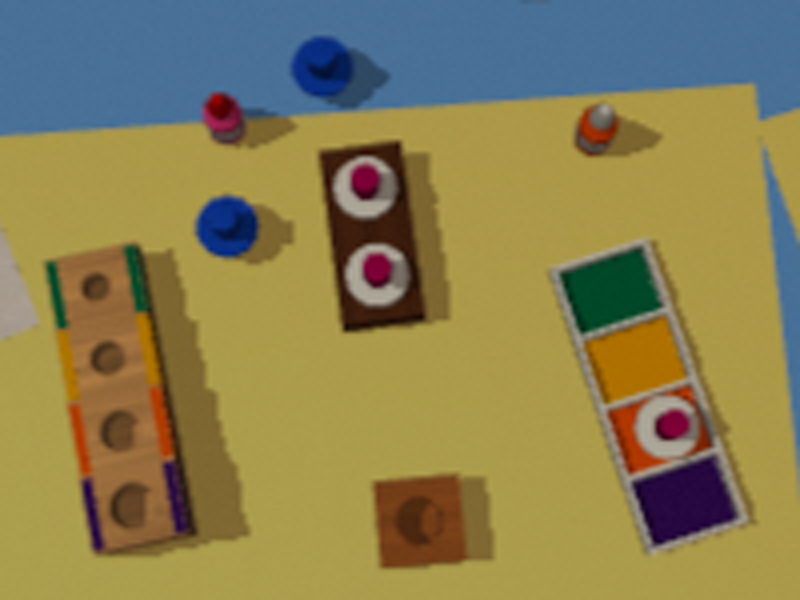

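The stopper stands upright and central in the orange compartment, at crop (672,426) with parallax. The rack stoppers and bottles look unmoved and the gripper is clear. Handing in.

```bash
python3 -c "
from h import *
print(env.hand_in(),env.get_state()['wrist_force'])"
```

```text
the job is handed in; nothing more can be done
the job is handed in; nothing more can be done
```

The stopper from the block fits the third (orange) bore. It now stands upright in the tray's orange compartment, and the job was handed in at about 24.5 s.

- **Bore 1 (green):** pressed on the mouth at about 6 N and refused.
- **Bore 2 (yellow):** pressed at 6.7 N and refused. It reached 11.5 N during a small sideways search, still well under 40 N.
- **Bore 3 (orange):** let it in. It went 26 mm down, with the flange on the step at 5.6 N for about 0.3 s.

**Last checks:** both pictures show it upright and roughly central in the orange compartment. The two rack stoppers and the ink bottles in those views look unmoved, and the gripper is clear.

**What failed or disagreed:**
- The first grasp closed on nothing. The fingertips sit about 35–40 mm higher than the TCP reading and `nose_length` imply, so I took the heights from depth and contact instead.
- The two cameras disagreed by 2–3 mm. I corrected both against the held stopper.
- The tray edge fit was off by a few mm, so I used the floor colours instead.
- The search at bore 2 tracked its pattern poorly. I confirmed the plug size in a tilted view (about 27–28 mm) and from the small sideways play in bore 3.

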